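# Fetch the sugar dispenser from behind the glasses

### The job

The white sugar-cube dispenser stands on the steel rack, shut in behind the short glass, the tall glass and the tin caddy. Clear all three onto the wooden board, then stand the dispenser upright in the middle of the round orange trivet while they wait there, and after that put each of the three back upright on the very rack pad it came from. Keep everything you carry upright, and leave the paddle, the milk jug and the tamper alone.

Things in the scene. Friction and masses are not known exactly. Their poses are not given: they have to be found in the camera images.
- rack: Fixed low steel rack, 170 mm (its x) by 270 mm (its y), flat deck whose top is 20 mm above the slab. Origin: centre of its underside; z up. Its front edge is its -x side. Three thin round dark rubber pads (66 mm across, flush) lie along the front at x = -45 mm and y = -96, 0 and +96 mm. At the back edge (x = +81 mm) runs a wire whose top is 39 mm above the slab. The dispenser stands behind the middle pad; its yaw at the start is the rack's.
- short_glass: Short plain glass cup, open top, loose, 60 mm high, 46 mm across at the foot and 52 mm at the rim, 120 g or so. Origin: centre of its underside; z up. It starts centred on one of the three rack pads within about 2 mm; which one varies. Its place at the start is where it must go back to.
- tall_glass: Tall plain glass, open top, loose, 92 mm high, 48 mm across at the foot and 52 mm at the rim, 180 g or so. Origin: centre of its underside; z up. It starts on one of the three rack pads, which one varies, and goes back there.
- tin: Closed square tin caddy of bare metal, loose, 52 by 52 mm (its x and y) and 78 mm high, with a knob 20 mm across and 8 mm high on its lid, 200 g or so. Origin: centre of its underside; z up. It starts on one of the three rack pads, its sides parallel to the rack within about 0.06 rad, and goes back there.
- dispenser: White plastic push dispenser for sugar cubes, loose, a rounded case 46 mm (its x) by 90 mm (its y) by 66 mm high with a grey key 4 mm high on top, 220 g or so; it can only be gripped across its 46 mm. Origin: centre of its underside; z up. It starts on the rack deck behind the middle pad, its near face about 10 mm behind whatever stands on that pad, with 40 mm of free deck behind it.
- board: Fixed flat wooden board, the side area, 260 mm (its x) by 110 mm (its y) and 10 mm thick, empty at the start. Origin: centre of its underside; z up. Its long side points roughly away from the robot.
- trivet: Fixed round orange silicone trivet, 130 mm across and 6 mm thick, flat. Origin: centre of its underside; z up. Where the dispenser goes, either way round.
- paddle: Bystander: loose wooden stirring paddle lying flat, 165 mm long, 6 mm thick. Origin: on its underside, 55 mm from the handle's end; its long axis is its y.
- jug: Bystander: loose steel milk jug with a side handle (at its y), 72 mm across, 85 mm high. Origin: centre of its underside.
- tamper: Bystander: loose dark steel coffee tamper standing on its 58 mm foot, 78 mm high. Origin: centre of its underside.

How it is judged:
By the outcome, as a careful person would: the job done as asked, in the order asked, and still so for the second after the job is handed in, with the robot touching nothing.
It also fails if it takes over 136 s, if anything falls off the work surface, if the arm or the gripper's body presses on something with over 40 N, if the wrist force passes 120 N, or if a joint passes its speed limit or range.

### The arm

A 6-joint arm with a two-finger parallel gripper is mounted at the origin on the work surface. World frame = base frame: x ahead of the robot, y to its left, z up, the work surface at z = 0. Lengths are in mm, angles in rad, forces in N, time in s.
With the tool pointing down it reaches from about 350 to 975 mm from the base axis. Payload 7.1 kg.
Tool frame: the origin (TCP) lies between the finger pads; the fingertips stand 19 mm ahead of it and the grasp point (between the pads) is the TCP; z points along the fingers, y is the line along which they close (so a half turn about z gives the same grasp; the last joint's range is limited). The gripper opens to 88 mm and grips with 3 to 60 N. Pads are 20 mm wide; open, the fingers measure 115 mm over their backs; the gripper's body (75 mm by 178 mm) begins 61 mm behind the grasp point.
Start: joints at [1.142, 0.423, 1.63, -0, 1.089, -0.019], TCP at [248.984, 573.247, 205.375] pointing down, gripper open.
Joint ranges: [-3, 3], [-0.9, 2.11], [0.09, 2.58], [-1.31, 4.45], [0.11, 2.69], [-2.54, 2.54]. Speed limits (rad/s): [2.39, 2.39, 3.01, 3.14, 3.14, 3.14].

### API

Orientations are given as a rotation vector (axis times angle).
In Python, from workcell import ctrl gives the robot as it stands.
- The arm moves only by the tool arm_command, never from a script. Its argument "series" is a list of rows, each an object with "linear": the shift along the tool's x, y, z in m, a list of three; "turn": the turn about the tool's z in rad. A call has 1 to 10 rows; each row shifts and turns the commanded pose from where the row before left it, along the tool's axes as they then stand; what a row does not reach is not made up. A row lasts 1/10 s, in which the tool goes at most 50 mm and 8.59 degrees, less where a joint would pass 70% of its speed; a pose out of reach is approached as far as the arm can. A call with a gripper value outside its range is refused whole. "jaw" is the opening, from -1 (shut) to 1 (fully open), set as the call begins (left out, the last holds). The fingers move at their own pace and stop on an object; the grip force is fixed at half the most. Time passes only in rows, so rows that do not move let the fingers close. It gives the time, the measured TCP pose, the force, the opening and the grip force at its end, in the units of the state.
- ctrl.get_obs(): the state, without advancing time (a new reading comes with each control period).
- ctrl.get_image(name): name is "side" or "top"; returns a dict with "frame" (400x640x3 uint8, blue, green, red), "fx", "fy", "cx", "cy" (pixels), "rvec" (rotation vector, rad) and "tvec" (3), from world to camera coordinates, as OpenCV has them. Camera axes: x right, y down, z forward; pixel columns grow to the right and rows downward; lengths in mm; the calibration is good to about 2 mm. A picture is of the moment at which its call begins. There is no depth.
- ctrl.close_job(): hands the job in; it is judged then, once.
The state is a dict: "t": time; "qpos": joint angles; "qvel": joint speeds; "joint_torque": joint torques, N m; "ee_pos": TCP position; "orientation": TCP orientation; "ft_force": force on the tool from outside, world axes, zero at the start; "moment": the same for the moment, N m; "width": finger opening in mm; "grasp_force": force on a finger pad.
Only numpy, scipy, OpenCV 4.12 (cv2) and the standard library are available. Lean on these libraries where they do the work, as an engineer would, in place of code of your own. Each camera call takes 0.05 s, during which the arm holds its last target. There are 200 camera calls.

## Working session

There is one attempt and no reset: what is moved stays moved. The work goes in short steps, Python scripts to look and compute and a tool call to move; the robot and the scene stay as the last step left them, time stands still between calls to the robot, and variables do not carry over. Pictures are saved under pics/ and viewed, at most 14 in all, crops included, and the job is handed in when it is done.

Besides the shell and the picture viewer there is one more tool, called after "Call:" as name(argument=value, ...) on one line, values as JSON. arm_command: Moves the arm, as the interface text tells. Its arguments: {"type":"object","properties":{"series":{"type":"array"},"jaw":{"type":"number"}},"required":["series"]}

```bash
ls; mkdir -p pics
python3 - <<'E'
from workcell import ctrl
import cv2
o=ctrl.get_obs(); print({k:(v.tolist() if hasattr(v,'tolist') else v) for k,v in o.items()})
for n in('top','side'):
    d=ctrl.get_image(n); cv2.imwrite(f'pics/{n}0.png',d['frame']); print(n,[d[k] for k in('fx','fy','cx','cy','rvec','tvec')])
E
```

```text
pics
{'t': 0.0, 'qpos': [1.1419788454219206, 0.42381863113032386, 1.6306564832608381, 8.112241551587717e-06, 1.0885799655336705, -0.01901505597357312], 'qvel': [-0.00043371645877358033, 0.0013854344365639487, -0.00046686161173179396, -0.0015190527184991691, 0.00012543771986219538, -0.0005607854020704184], 'joint_torque': [0.0011573563824640587, -54.46344494819641, -27.36688256263733, 0.06449619540944695, 0.022754953242838383, -4.804058335139416e-05], 'ee_pos': [248.76906605160758, 572.7510359864806, 204.6287400135936], 'orientation': [-0.6391593724310836, -3.0755471774888763, 0.0022370833909707132], 'ft_force': [-0.737839554351582, -0.6901599278014366, -0.14262058977952377], 'moment': [0.04843950249292618, -0.017765999225920183, 0.03355431309270635], 'grasp_force': 0.0, 'width': 88.04629334885918}
top [483.05244948907057, 483.05244948907057, 324.83956767571, 197.6908526931653, array([ 2.12292717, -2.15644216,  0.14935285]), array([  -9.63405414,  565.59381986, 1164.55316827])]
side [438.7422941010291, 438.7422941010291, 318.44523111596226, 204.05383948937055, array([ 0.41785116, -2.80261339,  1.13389388]), array([530.89231707, 181.03085255, 795.19225191])]
```

View pics/top0.png

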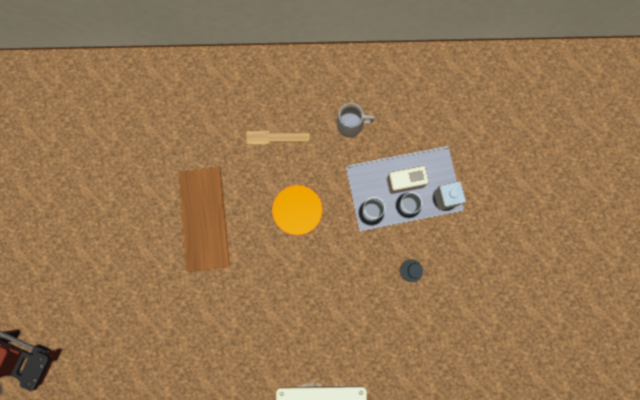

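View pics/side0.png

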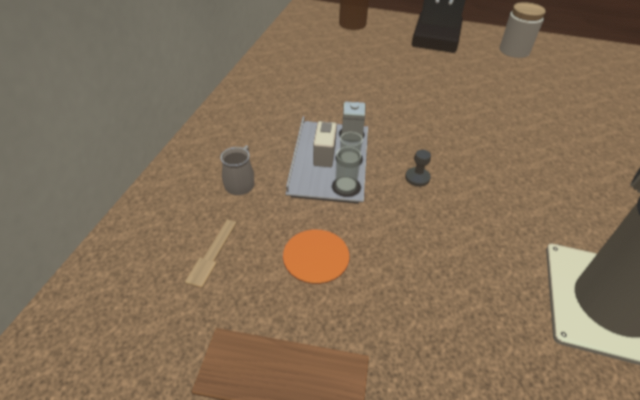

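The top view shows the board around (204,218), the trivet at (297,210), and the rack around (405,188). On the rack are two glasses at (372,210) and (409,205), the tin at (452,195), and the dispenser at (408,179). Next I'll measure these and zoom in.

```bash
cat > h.py <<'E'
import numpy as np, cv2
from workcell import ctrl
class Cam:
    def __init__(s,n):
        d=ctrl.get_image(n); s.f=d['frame']; s.hsv=cv2.cvtColor(s.f,cv2.COLOR_BGR2HSV)
        s.K=np.array([[d['fx'],0,d['cx']],[0,d['fy'],d['cy']],[0,0,1]]); s.r=np.array(d['rvec'],float)
        s.t=np.array(d['tvec'],float); s.R=cv2.Rodrigues(s.r)[0]; s.c=-s.R.T@s.t
    def ray(s,px,z):
        px=np.atleast_2d(np.asarray(px,float)); v=(np.c_[px,np.ones(len(px))]@np.linalg.inv(s.K).T)@s.R
        return (s.c+v*((z-s.c[2])/v[:,2])[:,None])[:,:2]
    def proj(s,P): return cv2.projectPoints(np.atleast_2d(np.asarray(P,float)),s.r,s.t,s.K,None)[0].reshape(-1,2)
def big(m,roi=None):
    m=m.astype(np.uint8)
    if roi:
        k=np.zeros_like(m); x0,y0,x1,y1=roi; k[y0:y1,x0:x1]=1; m=m*k
    m=cv2.morphologyEx(m,cv2.MORPH_CLOSE,np.ones((3,3)))
    c=cv2.findContours(m,cv2.RETR_EXTERNAL,cv2.CHAIN_APPROX_NONE)[0]
    return max(c,key=cv2.contourArea).reshape(-1,2)
def rect(p): 
    (c,(w,h),a)=cv2.minAreaRect(p.astype(np.float32)); return np.round(c,1),round(w,1),round(h,1),round(a,2)
E
python3 - <<'E'
from h import *
T=Cam('top');S=Cam('side')
for n,C,rt in(('top',T,(335,135,475,240)),('side',S,(280,90,380,210))):
    x0,y0,x1,y1=rt; cv2.imwrite(f'pics/{n}crop.png',cv2.resize(C.f[y0:y1,x0:x1],None,fx=5.5 if n=='top' else 5,fy=5.5 if n=='top' else 5,interpolation=cv2.INTER_CUBIC))
for n,C,z in(('T',T,6),('S',S,6)):
    h=C.hsv; c=big((h[...,1]>190)&(h[...,2]>180)&(h[...,0]<22)&(h[...,0]>5)); print(n,'trivet',rect(C.ray(c,z)),cv2.minEnclosingCircle(C.ray(c,z).astype(np.float32)))
print(T.hsv[218,204],T.hsv[250,150],T.hsv[170,370],T.hsv[225,400],T.hsv[179,398],S.hsv[375,280],S.hsv[140,300])
print('cams',T.c,S.c)
h=T.hsv
c=big((h[...,1]<90)&(h[...,2]>90),(335,135,475,240)); print('rack20',rect(T.ray(c,20)),cv2.boxPoints(cv2.minAreaRect(T.ray(c,20).astype(np.float32))),cv2.minAreaRect(c))
E
```

```text
T trivet (array([541.8,  55.1]), 125.9, 126.7, 89.22) ((541.3310546875, 53.86247634887695), 64.88929748535156)Traceback (most recent call last):
  File "<stdin>", line 6, in <module>
  File "h.py", line 18, in big
    return max(c,key=cv2.contourArea).reshape(-1,2)
           ~~~^^^^^^^^^^^^^^^^^^^^^^^
ValueError: max() iterable argument is empty
```

View pics/topcrop.png

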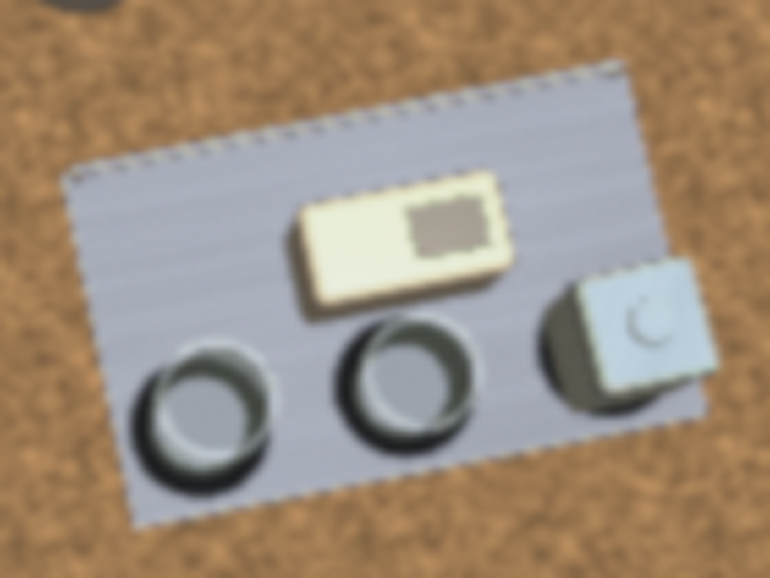

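View pics/sidecrop.png

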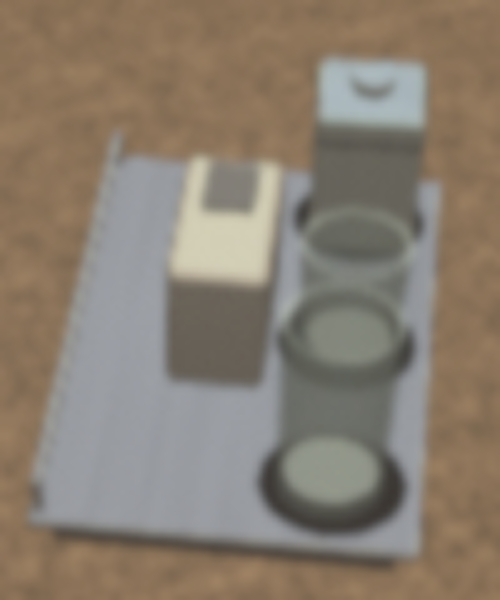

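The tall glass is on the +y pad, since its foot and rim are about 31 px apart in the side view. The short glass is on the middle pad and the tin is on the -y pad. Crop positions from the top view:
- **Short rim:** (420,374)
- **Tall rim:** (212,402)
- **Tin lid corners:** (578,285), (690,258), (718,368), (605,395)

```bash
cat > m.py <<'E'
from h import *
T=Cam('top');S=Cam('side')
def crop(p): return np.array(p,float)/5.5+[335,135]-[.4,.4]
def scrop(p): return np.array(p,float)/5+[280,90]-[.4,.4]
front=T.ray(crop([(135,525),(707,415)]),20); back=T.ray(crop([(72,178),(625,68)]),37)
side=T.ray(crop([(135,525),(70,185)]),20)
print('front',front,'back',back)
d=front[0]-front[1]; L=np.linalg.norm(d); yaw=np.arctan2(d[1],d[0])-np.pi/2; print('L',L,'yaw',yaw)
X=np.array([np.cos(yaw),np.sin(yaw)]);Y=np.array([-X[1],X[0]])
c1=front.mean(0)+85*X; print('rack c from front',c1,'from back',back.mean(0)-81*X)
sf=S.ray(scrop([(38,520),(418,553)]),20); print('side-view +y edge',sf, 'expected',c1+135*Y+85*X,c1+135*Y-85*X)
print('rack-frame of back',(back-c1)@np.c_[X,Y])
def fr(n,p): print(n,p.round(1),'rackframe',((p-c1)@np.c_[X,Y]).round(1))
fr('short',T.ray(crop((420,374)),80)[0]); fr('tall',T.ray(crop((212,402)),112)[0])
fr('short side',S.ray(scrop((357,243)),80)[0]); fr('tall side',S.ray(scrop((343,320)),112)[0])
t=T.ray(crop([(578,285),(690,258),(718,368),(605,395)]),98); fr('tin',t.mean(0)); e=t[0]-t[1]+t[3]-t[2]; print('tin yaw',np.arctan2(e[1],e[0])-np.pi/2)
fr('tin side',S.ray(scrop([(321,60),(428,65),(426,128),(316,126)]),98).mean(0))
q=T.ray(crop([(297,208),(495,172),(512,262),(318,308)]),85); fr('disp',q.mean(0)); e=q[0]-q[1]+q[3]-q[2]; print('disp yaw',np.arctan2(e[1],e[0])-np.pi/2)
h=T.hsv; print('hsv',h[218,204],h[250,150],h[170,370],h[240,200])
b=T.ray([(180,172),(219,167),(229,267),(188,271)],10); print('board corners',b,b.mean(0))
print('trivet S', S.hsv[255,316], S.ray((316.5,256),6), 'paddle/jug/tamper',T.ray([(278,138),(350,120),(411,270)],30))
for p in(0,96,-96): print('pad',p,c1-45*X+p*Y)
x0,y0,x1,y1=170,150,250,285
cv2.imwrite('pics/board.png',cv2.resize(T.f[y0:y1,x0:x1],None,fx=4,fy=4,interpolation=cv2.INTER_CUBIC))
E
python3 m.py
```

```text
front [[ 484.90484673 -103.42271094]
 [ 531.34803232 -367.27268442]] back [[ 643.82639872  -77.46084686]
 [ 691.32723761 -333.99160576]]
L 267.90628584024006 yaw 0.17423633708278508
rack c from front [ 591.83947252 -220.61243022] from back [ 587.80322202 -219.76806942]
side-view +y edge [[ 645.80716669  -71.51504852]
 [ 484.59911665 -101.73734178]] expected [652.14943366 -72.92116918] [ 484.72336768 -102.3917041 ]
rack-frame of back [[  76.0160016   131.97190539]
 [  78.3264716  -128.90933519]]
short [ 544.3 -226.2] rackframe [-47.8   2.7]
tall [ 529.3 -131.8] rackframe [-46.2  98.3]
short side [ 545.9 -225.8] rackframe [-46.2   2.8]
tall side [ 531.7 -132.8] rackframe [-44.   96.9]
tin [ 561.  -322.2] rackframe [-48.  -94.7]
tin yaw 0.22036591347026424
tin side [ 561.4 -316.4] rackframe [-46.6 -89. ]
disp [ 604.4 -221.5] rackframe [12.2 -3. ]
disp yaw 0.19200176038459627
hsv [ 14 162 145] [ 15 124 152] [112  24 189] [ 14 162 154]
board corners [[643.74984334 356.47038799]
 [655.25748208 255.30411521]
 [397.82184502 225.54568502]
 [389.40249394 328.74567248]] [521.55791609 291.51646518]
trivet S [ 12 179 208] [[540.05575648  60.14151395]] paddle/jug/tamper [[ 724.48383065   99.83293989]
 [ 769.09094695  -86.42113545]
 [ 383.60584828 -227.93281777]]
pad 0 [ 547.52080799 -228.41345417]
pad 96 [ 530.87862357 -133.86696984]
pad -96 [ 564.16299242 -322.95993849]
```

View pics/board.png

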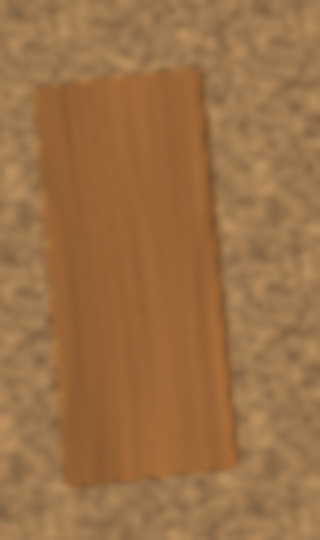

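The board crop shows its corners at (38,85), (202,68), (238,467) and (67,485), so the centre is at about (521,291) mm. I have what I need, so I'll move above the tall glass.

Call:
arm_command(series=[{"linear": [-0.028,-0.028,-0.002],"turn": 0},{"linear": [-0.028,-0.028,-0.002],"turn": 0},{"linear": [-0.028,-0.028,-0.002],"turn": 0},{"linear": [-0.028,-0.028,-0.002],"turn": 0},{"linear": [-0.028,-0.028,-0.002],"turn": 0},{"linear": [-0.028,-0.028,-0.002],"turn": 0},{"linear": [-0.028,-0.028,-0.002],"turn": 0},{"linear": [-0.028,-0.028,-0.002],"turn": 0},{"linear": [-0.028,-0.028,-0.002],"turn": 0},{"linear": [-0.028,-0.028,-0.002],"turn": 0}], jaw=1)

```text
t: 1.3
ee_pos: [394.6, 203.4, 225.7]
orientation: [0.639, 3.075, 0.0]
ft_force: [1.1, 0.3, -0.6]
width: 87.6
grasp_force: 0.0
```

Call:
arm_command(series=[{"linear": [-0.028,-0.028,-0.002],"turn": 0},{"linear": [-0.028,-0.028,-0.002],"turn": 0},{"linear": [-0.028,-0.028,-0.002],"turn": 0},{"linear": [-0.028,-0.028,-0.002],"turn": 0},{"linear": [-0.028,-0.028,-0.002],"turn": 0},{"linear": [-0.028,-0.028,-0.002],"turn": 0},{"linear": [-0.028,-0.028,-0.002],"turn": 0},{"linear": [-0.028,-0.028,-0.002],"turn": 0},{"linear": [-0.028,-0.028,-0.002],"turn": 0}])

```text
t: 2.2
ee_pos: [525.3, -128.4, 243.6]
orientation: [0.64, 3.076, 0.0]
ft_force: [0.5, 0.2, -0.1]
width: 87.7
grasp_force: 0.0
```

Call:
arm_command(series=[{"linear": [0,0,0],"turn": 0.142},{"linear": [0,0,0],"turn": 0.142},{"linear": [0,0,0],"turn": 0.142},{"linear": [0,0,0],"turn": 0.142},{"linear": [0,0,0],"turn": 0.142},{"linear": [0,0,0],"turn": 0.142},{"linear": [0,0,0],"turn": 0.142},{"linear": [0,0,0],"turn": 0.142},{"linear": [0,0,0],"turn": 0.142}])

```text
t: 3.1
ee_pos: [524.9, -126.6, 243.4]
orientation: [-2.354, -2.081, 0.0]
ft_force: [0.2, -1.1, -0.2]
width: 87.6
grasp_force: 0.0
```

Call:
arm_command(series=[{"linear": [0,0,0],"turn": 0.142},{"linear": [0,0,0],"turn": 0.142},{"linear": [0,0,0],"turn": 0.142},{"linear": [0,0,0],"turn": 0.142},{"linear": [0,0,0],"turn": 0.142},{"linear": [0,0,0],"turn": 0.142},{"linear": [0,0,0],"turn": 0.142},{"linear": [0,0,0],"turn": 0.142},{"linear": [0,0,0],"turn": 0.142}])

```text
t: 4.0
ee_pos: [524.9, -126.6, 243.4]
orientation: [-3.13, -0.267, 0.0]
ft_force: [0.2, 0.3, -0.5]
width: 87.6
grasp_force: 0.0
```

```bash
cat > plan.py <<'E'
import sys, numpy as np
from scipy.spatial.transform import Rotation as R
from workcell import ctrl
# args: x,y,z[,yaw of tool x] waypoints; prints tool-axis shifts (mm) from the measured pose, at present orientation
o=ctrl.get_obs(); p=np.array(o['ee_pos']); M=R.from_rotvec(o['orientation']).as_matrix()
yaw=np.arctan2(M[1,0],M[0,0])
print('t',round(o['t'],2),'pos',p.round(1),'yaw',yaw.round(4),'tilt',M[:,2].round(4),'q',np.round(o['qpos'],2),'w',round(o['width'],1),'gf',round(o['grasp_force'],1),'F',np.round(o['ft_force'],1))
for a in sys.argv[1:]:
    w=np.array(eval(a),float); d=M.T@(w[:3]-p); print('->',w,'tool mm',d.round(1),'turn',(yaw-w[3]).round(3) if len(w)>3 else ''); p=w[:3]
E
python3 plan.py 530,-132.5,240,0.18 530,-132.5,80
```

```text
t 4.0 pos [ 524.9 -126.6  243.4] yaw 0.17 tilt [-0.  0. -1.] q [-0.26  0.25  1.78  0.    1.1   1.14] w 87.6 gf 0.0 F [ 0.2  0.3 -0.5]
-> [ 5.300e+02 -1.325e+02  2.400e+02  1.800e-01] tool mm [4.  6.7 3.4] turn -0.01
-> [ 530.  -132.5   80. ] tool mm [  0.   0. 160.] turn
```

Call:
arm_command(series=[{"linear": [0.004,0.0067,0.0034],"turn": -0.01},{"linear": [0,0,0.03],"turn": 0},{"linear": [0,0,0.03],"turn": 0},{"linear": [0,0,0.03],"turn": 0},{"linear": [0,0,0.03],"turn": 0},{"linear": [0,0,0.025],"turn": 0},{"linear": [0,0,0.02],"turn": 0},{"linear": [0,0,0],"turn": 0}], jaw=0.6)

```text
t: 4.8
ee_pos: [528.3, -132.3, 72.2]
orientation: [-3.126, -0.297, 0.008]
ft_force: [-0.4, 0.0, 0.3]
width: 70.3
grasp_force: 0.0
```

Call:
arm_command(series=[{"linear": [0,0,0],"turn": 0},{"linear": [0,0,0],"turn": 0},{"linear": [0,0,0],"turn": 0},{"linear": [0,0,0],"turn": 0},{"linear": [0,0,0],"turn": 0},{"linear": [0,0,0],"turn": 0}], jaw=-1)

```text
t: 5.4
ee_pos: [531.1, -133.0, 76.1]
orientation: [3.127, 0.292, 0.004]
ft_force: [-0.4, -1.5, 6.0]
width: 51.5
grasp_force: 30.0
```

```bash
python3 plan.py 530,-132.5,205 430,282,215 430,282,66
```

```text
t 5.4 pos [ 531.1 -133.    76.1] yaw 0.186 tilt [ 2.4e-03 -8.0e-04 -1.0e+00] q [-0.27  0.5   1.88 -0.    0.76  1.12] w 51.5 gf 30.0 F [-0.4 -1.5  6. ]
-> [ 530.  -132.5  205. ] tool mm [  -0.7   -0.5 -128.9] turn 
-> [430. 282. 215.] tool mm [ -21.6 -425.8  -10.6] turn 
-> [430. 282.  66.] tool mm [ -0.3  -0.2 149. ] turn
```

Call:
arm_command(series=[{"linear": [0,0,-0.01],"turn": 0},{"linear": [0,0,-0.02],"turn": 0},{"linear": [0,0,-0.02],"turn": 0},{"linear": [0,0,-0.01],"turn": 0},{"linear": [0,0,-0.01],"turn": 0},{"linear": [-0.001,-0.01,0],"turn": 0},{"linear": [-0.001,-0.02,0],"turn": 0},{"linear": [-0.001,-0.03,0],"turn": 0},{"linear": [-0.001,-0.03,0],"turn": 0},{"linear": [-0.001,-0.03,0],"turn": 0}])

```text
t: 6.4
ee_pos: [501.5, -14.0, 144.1]
orientation: [-3.128, -0.291, 0.003]
ft_force: [-0.2, 1.2, -1.8]
width: 51.4
grasp_force: 30.0
```

Call:
arm_command(series=[{"linear": [-0.001,-0.03,0],"turn": 0},{"linear": [-0.001,-0.03,0],"turn": 0},{"linear": [-0.001,-0.03,0],"turn": 0},{"linear": [-0.001,-0.03,0],"turn": 0},{"linear": [-0.001,-0.03,0],"turn": 0},{"linear": [-0.001,-0.03,0],"turn": 0},{"linear": [-0.001,-0.03,0],"turn": 0},{"linear": [-0.001,-0.03,0],"turn": 0},{"linear": [-0.002,-0.03,0],"turn": 0},{"linear": [-0.002,-0.02,0],"turn": 0}])

```text
t: 7.4
ee_pos: [435.9, 268.9, 144.1]
orientation: [3.127, 0.293, -0.003]
ft_force: [-0.8, -0.1, -2.0]
width: 51.6
grasp_force: 30.0
```

Call:
arm_command(series=[{"linear": [0,-0.01,0],"turn": 0},{"linear": [0,0,0],"turn": 0},{"linear": [0,0,0],"turn": 0}])

```text
t: 7.7
ee_pos: [435.4, 276.5, 144.5]
orientation: [3.127, 0.292, -0.001]
ft_force: [0.4, 0.3, -2.4]
width: 51.6
grasp_force: 30.0
```

```bash
python3 plan.py 436.5,281.7,66
```

```text
t 7.7 pos [435.4 276.5 144.5] yaw 0.1861 tilt [-8.e-04 -8.e-04 -1.e+00] q [ 0.54  0.35  1.92 -0.    0.88  1.93] w 51.6 gf 30.0 F [ 0.4  0.3 -2.4]
-> [436.5 281.7  66. ] tool mm [ 2.1 -5.  78.5] turn
```

Call:
arm_command(series=[{"linear": [0.001,-0.003,0.015],"turn": 0},{"linear": [0.001,-0.002,0.02],"turn": 0},{"linear": [0,0,0.02],"turn": 0},{"linear": [0,0,0.01],"turn": 0},{"linear": [0,0,0.006],"turn": 0},{"linear": [0,0,0.004],"turn": 0},{"linear": [0,0,0.0025],"turn": 0},{"linear": [0,0,0],"turn": 0}])

```text
t: 8.5
ee_pos: [437.0, 282.4, 67.7]
orientation: [-3.128, -0.291, -0.001]
ft_force: [-0.7, 0.1, -1.7]
width: 51.8
grasp_force: 30.0
```

```bash
python3 plan.py 436.5,281.7,66
python3 - <<'E'
from h import *
S=Cam('side'); x0,y0,x1,y1=180,200,400,400
cv2.imwrite('pics/s1.png',cv2.resize(S.f[y0:y1,x0:x1],None,fx=3,fy=3))
E
```

```text
t 8.5 pos [437.  282.4  67.7] yaw 0.1857 tilt [ 4.e-04  2.e-04 -1.e+00] q [0.55 0.48 1.95 0.   0.71 1.94] w 51.8 gf 30.0 F [-0.7  0.1 -1.7]
-> [436.5 281.7  66. ] tool mm [-0.7  0.6  1.7] turn
```

View pics/s1.png

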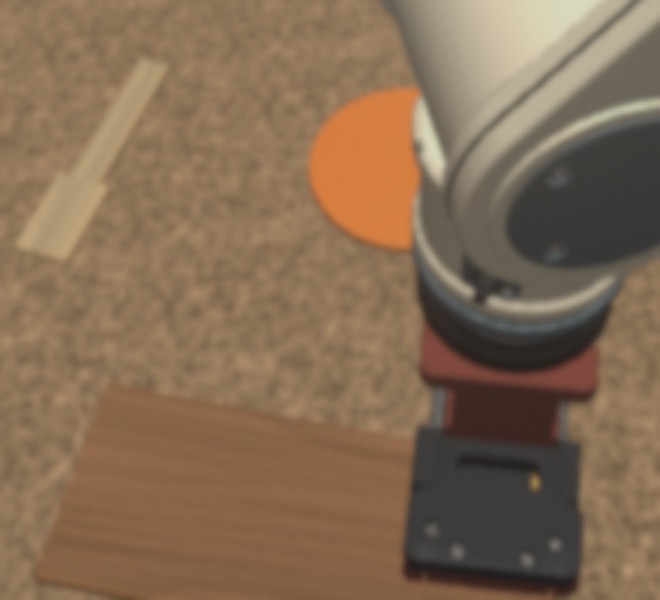

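The gripper hides the glass in this view, so I'll go down in small steps by force.

Call:
arm_command(series=[{"linear": [0,0,0.001],"turn": 0},{"linear": [0,0,0.001],"turn": 0},{"linear": [0,0,0],"turn": 0}])

```text
t: 8.85
ee_pos: [437.2, 282.6, 66.2]
orientation: [-3.128, -0.292, -0.001]
ft_force: [-2.5, -0.1, 4.5]
width: 51.8
grasp_force: 30.0
```

Call:
arm_command(series=[{"linear": [0,0,0.001],"turn": 0},{"linear": [0,0,0],"turn": 0}])

```text
t: 9.05
ee_pos: [437.5, 282.7, 66.1]
orientation: [-3.127, -0.292, -0.002]
ft_force: [-4.0, -3.3, 15.1]
width: 51.6
grasp_force: 30.0
```

Call:
arm_command(series=[{"linear": [0,0,-0.001],"turn": 0},{"linear": [0,0,0],"turn": 0},{"linear": [0,0,0],"turn": 0},{"linear": [0,0,0],"turn": 0},{"linear": [0,0,-0.01],"turn": 0},{"linear": [0,0,-0.02],"turn": 0},{"linear": [0,0,-0.03],"turn": 0},{"linear": [0,0,-0.03],"turn": 0},{"linear": [0,0,-0.02],"turn": 0},{"linear": [0,0.02,0],"turn": 0}], jaw=0.6)

```text
t: 10.05
ee_pos: [442.5, 264.9, 179.2]
orientation: [-3.125, -0.294, -0.01]
ft_force: [1.1, -0.8, 0.1]
width: 70.5
grasp_force: 0.0
```

Call:
arm_command(series=[{"linear": [0.001,0.04,0],"turn": 0},{"linear": [0.001,0.04,0],"turn": 0},{"linear": [0.001,0.04,0],"turn": 0},{"linear": [0.001,0.04,0],"turn": 0},{"linear": [0.001,0.04,0],"turn": 0},{"linear": [0.001,0.04,0],"turn": 0},{"linear": [0.001,0.04,0],"turn": 0},{"linear": [0.001,0.04,0],"turn": 0},{"linear": [0.001,0.04,0],"turn": 0},{"linear": [0.001,0.04,0],"turn": 0}])

```text
t: 11.05
ee_pos: [524.4, -130.3, 176.2]
orientation: [3.128, 0.291, 0.001]
ft_force: [0.3, 0.3, 0.2]
width: 70.2
grasp_force: 0.0
```

Call:
arm_command(series=[{"linear": [0,0.04,0],"turn": 0},{"linear": [0,0.04,0],"turn": 0},{"linear": [0,0.04,0],"turn": 0},{"linear": [0,0.04,0],"turn": 0},{"linear": [0,0.035,0],"turn": 0},{"linear": [0,0,0],"turn": 0},{"linear": [0,0,0],"turn": 0}])

```text
t: 11.75
ee_pos: [559.9, -320.4, 175.5]
orientation: [-3.128, -0.289, 0.001]
ft_force: [-0.6, -0.0, -0.4]
width: 70.1
grasp_force: 0.0
```

```bash
python3 plan.py 561,-320.5,70
python3 - <<'E'
from h import *
S=Cam('side'); T=Cam('top')
a=cv2.resize(S.f[240:400,180:400],None,fx=3,fy=3); b=cv2.resize(T.f[150:285,165:245],None,fx=3,fy=3)
im=np.zeros((480,660+240,3),np.uint8); im[:480,:660]=a; im[:405,660:]=b
cv2.imwrite('pics/s2.png',cv2.resize(im,(800,427)))
E
```

```text
t 11.75 pos [ 559.9 -320.4  175.5] yaw 0.1843 tilt [-4.e-04  6.e-04 -1.e+00] q [-0.54  0.49  1.6   0.    1.05  0.85] w 70.1 gf 0.0 F [-0.6 -0.  -0.4]
-> [ 561.  -320.5   70. ] tool mm [  1.1   0.3 105.5] turn
```

View pics/s2.png

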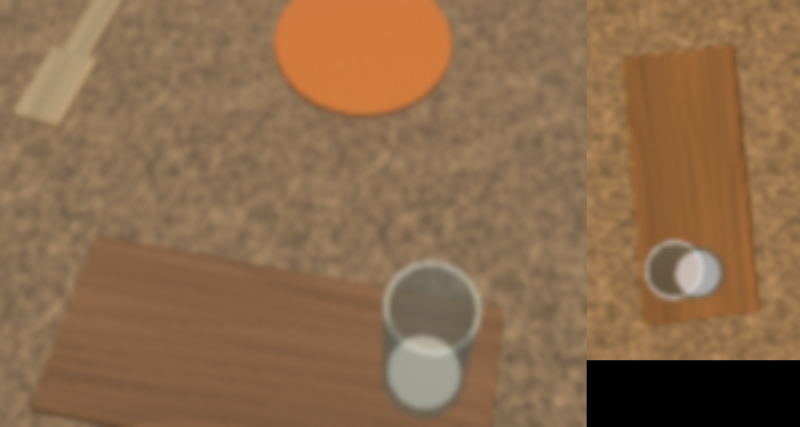

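The tall glass stands upright on the board: in the picture its foot is at (424,372) and its rim at (432,308). Next I'll grip the tin.

Call:
arm_command(series=[{"linear": [0.001,0,0.015],"turn": 0},{"linear": [0,0,0.03],"turn": 0},{"linear": [0,0,0.03],"turn": 0},{"linear": [0,0,0.02],"turn": 0},{"linear": [0,0,0.01],"turn": 0},{"linear": [0,0,0],"turn": 0},{"linear": [0,0,0],"turn": 0}])

```text
t: 12.55
ee_pos: [561.7, -319.8, 70.9]
orientation: [3.128, 0.292, 0.001]
ft_force: [0.7, 0.4, -0.3]
width: 70.0
grasp_force: 0.0
```

Call:
arm_command(series=[{"linear": [0,0,0],"turn": 0},{"linear": [0,0,0],"turn": 0},{"linear": [0,0,0],"turn": 0},{"linear": [0,0,0],"turn": 0},{"linear": [0,0,0],"turn": 0}], jaw=-1)

```text
t: 13.05
ee_pos: [562.0, -320.6, 71.6]
orientation: [3.127, 0.291, 0.003]
ft_force: [0.1, -1.0, 6.1]
width: 51.5
grasp_force: 29.9
```

```bash
python3 plan.py 605.5,300.3,62
```

```text
t 13.05 pos [ 562.  -320.6   71.6] yaw 0.1856 tilt [ 0.0018 -0.0011 -1.    ] q [-0.54  0.62  1.66 -0.    0.87  0.85] w 51.5 gf 29.9 F [ 0.1 -1.   6.1]
-> [605.5 300.3  62. ] tool mm [ 157.3 -602.2    9. ] turn
```

Call:
arm_command(series=[{"linear": [0,0,-0.01],"turn": 0},{"linear": [0,0,-0.02],"turn": 0},{"linear": [0,0,-0.03],"turn": 0},{"linear": [0,0,-0.02],"turn": 0},{"linear": [0,0,-0.01],"turn": 0},{"linear": [0.002,-0.01,0],"turn": 0},{"linear": [0.005,-0.02,0],"turn": 0},{"linear": [0.008,-0.03,0],"turn": 0},{"linear": [0.008,-0.03,0],"turn": 0},{"linear": [0.008,-0.03,0],"turn": 0}])

```text
t: 14.05
ee_pos: [568.0, -193.2, 158.7]
orientation: [-3.126, -0.292, 0.005]
ft_force: [1.2, 0.2, -1.8]
width: 51.6
grasp_force: 29.9
```

Call:
arm_command(series=[{"linear": [0.008,-0.03,0],"turn": 0},{"linear": [0.008,-0.03,0],"turn": 0},{"linear": [0.008,-0.03,0],"turn": 0},{"linear": [0.008,-0.03,0],"turn": 0},{"linear": [0.008,-0.03,0],"turn": 0},{"linear": [0.008,-0.03,0],"turn": 0},{"linear": [0.008,-0.03,0],"turn": 0},{"linear": [0.008,-0.03,0],"turn": 0},{"linear": [0.008,-0.03,0],"turn": 0},{"linear": [0.008,-0.03,0],"turn": 0}])

```text
t: 15.05
ee_pos: [590.4, 115.8, 158.7]
orientation: [-3.128, -0.293, 0.006]
ft_force: [-0.4, 0.5, -2.2]
width: 51.7
grasp_force: 29.9
```

Call:
arm_command(series=[{"linear": [0.008,-0.03,0],"turn": 0},{"linear": [0.008,-0.03,0],"turn": 0},{"linear": [0.008,-0.03,0],"turn": 0},{"linear": [0.008,-0.03,0],"turn": 0},{"linear": [0.008,-0.03,0],"turn": 0},{"linear": [0.004,-0.02,0],"turn": 0},{"linear": [0.002,-0.01,0],"turn": 0},{"linear": [0,0,0],"turn": 0},{"linear": [0,0,0],"turn": 0}])

```text
t: 15.95
ee_pos: [604.1, 297.8, 160.0]
orientation: [3.127, 0.291, -0.002]
ft_force: [-0.8, -1.1, -2.9]
width: 51.5
grasp_force: 29.9
```

```bash
python3 plan.py 605.5,300.3,61.5
```

```text
t 15.95 pos [604.1 297.8 160. ] yaw 0.1858 tilt [-1.e-03 -9.e-04 -1.e+00] q [ 0.44  0.54  1.55 -0.    1.05  1.83] w 51.5 gf 29.9 F [-0.8 -1.1 -2.9]
-> [605.5 300.3  61.5] tool mm [ 1.9 -2.2 98.5] turn
```

Call:
arm_command(series=[{"linear": [0.002,-0.002,0.015],"turn": 0},{"linear": [0,0,0.025],"turn": 0},{"linear": [0,0,0.025],"turn": 0},{"linear": [0,0,0.015],"turn": 0},{"linear": [0,0,0.008],"turn": 0},{"linear": [0,0,0.004],"turn": 0},{"linear": [0,0,0.003],"turn": 0},{"linear": [0,0,0.0015],"turn": 0},{"linear": [0,0,0],"turn": 0}])

```text
t: 16.85
ee_pos: [606.7, 301.2, 64.6]
orientation: [-3.128, -0.291, -0.001]
ft_force: [0.9, -0.4, -2.0]
width: 52.0
grasp_force: 29.9
```

Call:
arm_command(series=[{"linear": [0,0,0.001],"turn": 0},{"linear": [0,0,0],"turn": 0}])

```text
t: 17.05
ee_pos: [606.5, 301.1, 63.4]
orientation: [-3.128, -0.292, -0.001]
ft_force: [0.8, -0.3, -2.7]
width: 51.6
grasp_force: 29.9
```

Call:
arm_command(series=[{"linear": [0,0,0.001],"turn": 0},{"linear": [0,0,0.001],"turn": 0},{"linear": [0,0,0],"turn": 0}])

```text
t: 17.35
ee_pos: [606.6, 301.1, 61.6]
orientation: [-3.128, -0.291, -0.001]
ft_force: [-0.6, -1.5, 2.9]
width: 51.6
grasp_force: 29.9
```

Call:
arm_command(series=[{"linear": [0,0,0.0005],"turn": 0},{"linear": [0,0,0],"turn": 0}])

```text
t: 17.55
ee_pos: [606.7, 301.1, 61.6]
orientation: [-3.128, -0.291, -0.001]
ft_force: [-2.3, -2.0, 6.5]
width: 51.7
grasp_force: 29.9
```

Call:
arm_command(series=[{"linear": [0,0,0],"turn": 0},{"linear": [0,0,0],"turn": 0},{"linear": [0,0,0],"turn": 0},{"linear": [0,0,0],"turn": 0},{"linear": [0,0,-0.01],"turn": 0},{"linear": [0,0,-0.02],"turn": 0},{"linear": [0,0,-0.03],"turn": 0},{"linear": [0,0,-0.03],"turn": 0},{"linear": [0,0,-0.01],"turn": 0}], jaw=0.6)

```text
t: 18.45
ee_pos: [608.2, 301.9, 164.6]
orientation: [-3.126, -0.291, -0.008]
ft_force: [0.3, 0.1, -0.5]
width: 70.3
grasp_force: 0.0
```

Call:
arm_command(series=[{"linear": [-0.012,0.039,0],"turn": 0},{"linear": [-0.012,0.039,0],"turn": 0},{"linear": [-0.012,0.039,0],"turn": 0},{"linear": [-0.012,0.039,0],"turn": 0},{"linear": [-0.012,0.039,0],"turn": 0},{"linear": [-0.012,0.039,0],"turn": 0},{"linear": [-0.012,0.039,0],"turn": 0},{"linear": [-0.012,0.039,0],"turn": 0},{"linear": [-0.012,0.039,0],"turn": 0},{"linear": [-0.012,0.039,0],"turn": 0}])

```text
t: 19.45
ee_pos: [559.7, -106.0, 160.1]
orientation: [-3.128, -0.292, 0.001]
ft_force: [0.6, -0.0, 0.0]
width: 70.1
grasp_force: 0.0
```

Call:
arm_command(series=[{"linear": [-0.012,0.039,0],"turn": 0},{"linear": [-0.012,0.039,0],"turn": 0},{"linear": [-0.012,0.039,0],"turn": 0},{"linear": [0,0,0],"turn": 0},{"linear": [0,0,0],"turn": 0}])

```text
t: 19.95
ee_pos: [546.1, -226.6, 160.0]
orientation: [-3.128, -0.288, 0.001]
ft_force: [-0.2, -0.9, -0.2]
width: 70.2
grasp_force: 0.0
```

```bash
python3 plan.py 545.3,-226.3,62
python3 - <<'E'
from h import *
T=Cam('top'); a=cv2.resize(T.f[130:285,165:480],None,fx=2.5,fy=2.5); cv2.imwrite('pics/t3.png',a)
E
```

```text
t 19.95 pos [ 546.1 -226.6  160. ] yaw 0.1836 tilt [-7.e-04  6.e-04 -1.e+00] q [-0.41  0.43  1.74  0.    0.97  0.97] w 70.2 gf 0.0 F [-0.2 -0.9 -0.2]
-> [ 545.3 -226.3   62. ] tool mm [-0.7 -0.4 98. ] turn
```

View pics/t3.png

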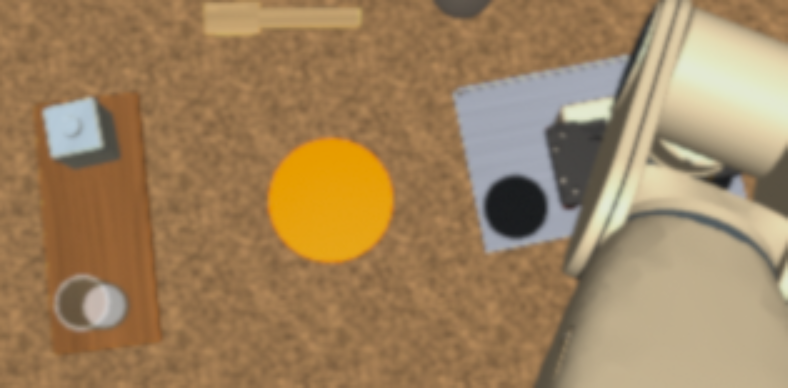

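The tin and the tall glass stand on the board, with the lid at (73,128) and the foot at (104,304) in the picture. The bare +y pad is visible at (516,206). Next I'll grip the short glass.

Call:
arm_command(series=[{"linear": [-0.0005,0,0.015],"turn": 0},{"linear": [0,0,0.03],"turn": 0},{"linear": [0,0,0.03],"turn": 0},{"linear": [0,0,0.015],"turn": 0},{"linear": [0,0,0.008],"turn": 0},{"linear": [0,0,0],"turn": 0},{"linear": [0,0,0],"turn": 0}])

```text
t: 20.7
ee_pos: [546.9, -226.2, 63.2]
orientation: [3.127, 0.292, 0.002]
ft_force: [-0.1, -0.3, -0.3]
width: 70.2
grasp_force: 0.0
```

Call:
arm_command(series=[{"linear": [0,0,0],"turn": 0},{"linear": [0,0,0],"turn": 0},{"linear": [0,0,0],"turn": 0},{"linear": [0,0,0],"turn": 0},{"linear": [0,0,0],"turn": 0}], jaw=-1)

```text
t: 21.2
ee_pos: [546.6, -226.4, 63.1]
orientation: [3.128, 0.291, 0.002]
ft_force: [0.7, -0.1, 4.9]
width: 33.6
grasp_force: 2.2
```

```bash
python3 plan.py 521,291,52
```

```text
t 21.2 pos [ 546.6 -226.4   63.1] yaw 0.1857 tilt [ 1.e-03 -4.e-04 -1.e+00] q [-0.41  0.57  1.79  0.    0.79  0.97] w 33.6 gf 2.2 F [ 0.7 -0.1  4.9]
-> [521. 291.  52.] tool mm [  70.4 -513.2   10.9] turn
```

The width of 33.6 mm is too narrow for the glass, so I'll look before doing anything else.

```bash
python3 - <<'E'
from h import *
S=Cam('side');T=Cam('top'); a=cv2.resize(S.f[90:230,250:400],None,fx=3.5,fy=3.5,interpolation=cv2.INTER_CUBIC);b=cv2.resize(T.f[130:270,335:480],None,fx=2,fy=2)
im=np.zeros((490,525+290,3),np.uint8); im[:,:525]=a; im[:280,525:]=b; cv2.imwrite('pics/s4.png',im[:,:800])
E
python3 plan.py
```

```text
t 21.3 pos [ 546.4 -226.3   62.8] yaw 0.1857 tilt [ 6.e-04 -2.e-04 -1.e+00] q [-0.41  0.57  1.79  0.    0.79  0.97] w 25.7 gf 0.0 F [0.8 0.5 0.2]
```

View pics/s4.png

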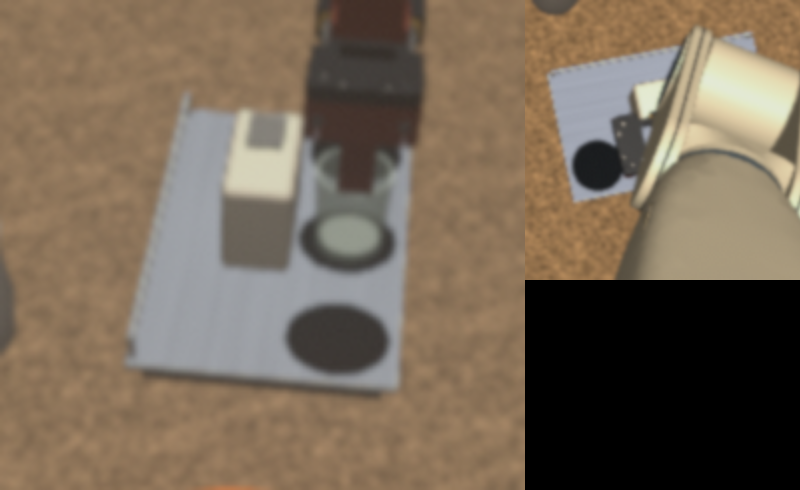

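The side view shows the short glass still upright on the middle pad, with its foot at (348,237) and the finger tip at about (357,192). I'll compare the positions numerically.

```bash
python3 - <<'E'
from h import *
S=Cam('side')
w=lambda p:np.array(p,float)/3.5+[250,90]-[.36,.36]
print('foot@20,24',S.ray(w((348,237)),20),S.ray(w((348,237)),24),'pad',S.ray(w((347,240)),20),'+ypad',S.ray(w((337,339)),20))
print('tip expected px',(S.proj([[546.4,-226.3+13,44],[546.4,-226.3-13,44],[546.4,-226.3+26,44]])-[250,90])*3.5)
print('rim bottom/top exp', (S.proj([[545,-226+26,80],[545,-226-26,80],[545,-226,80],[545,-226,20]])-[250,90])*3.5)
cv2.imwrite('pics/s5.png',cv2.resize(S.f[110:175,320:385],None,fx=9,fy=9,interpolation=cv2.INTER_CUBIC))
E
python3 plan.py
```

```text
foot@20,24 [[ 547.12874361 -230.31382272]] [[ 546.26153914 -225.59287962]] pad [[ 547.02809126 -227.06931022]] +ypad [[ 530.11794986 -131.59282609]]
tip expected px [[344.20716212 223.75733298]
 [353.51105646 199.94325582]
 [339.43362445 235.97559237]]
rim bottom/top exp [[345.23845767 192.89859543]
 [364.13799045 145.49894611]
 [354.85438687 168.78203778]
 [348.2925341  240.3211577 ]]
t 21.35 pos [ 546.1 -226.2   62.5] yaw 0.1858 tilt [ 0.e+00 -1.e-04 -1.e+00] q [-0.41  0.57  1.79 -0.    0.79  0.97] w 21.6 gf 0.0 F [-0.4 -1.3 -0.2]
```

View pics/s5.png

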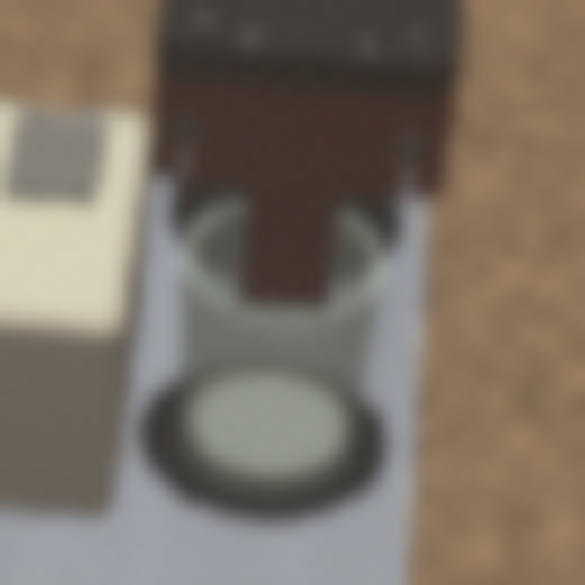

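The glass hasn't moved, and the fingers seem to have closed through its wall into the mouth. I'll let them close fully and raise them gently straight up while watching the force.

Call:
arm_command(series=[{"linear": [0,0,0],"turn": 0},{"linear": [0,0,0],"turn": 0},{"linear": [0,0,0],"turn": 0},{"linear": [0,0,-0.003],"turn": 0},{"linear": [0,0,-0.003],"turn": 0}])

```text
t: 21.85
ee_pos: [546.1, -226.2, 68.6]
orientation: [-3.128, -0.291, 0.0]
ft_force: [0.7, 0.6, -0.1]
width: 0.1
grasp_force: 0.0
```

Call:
arm_command(series=[{"linear": [0,0,-0.005],"turn": 0},{"linear": [0,0,-0.01],"turn": 0},{"linear": [0,0,-0.01],"turn": 0}])

```text
t: 22.15
ee_pos: [546.2, -226.2, 94.4]
orientation: [3.128, 0.291, 0.0]
ft_force: [0.4, -0.2, 0.7]
width: 0.7
grasp_force: 0.0
```

```bash
python3 plan.py;python3 - <<'E'
from h import *
S=Cam('side')
cv2.imwrite('pics/s6.png',cv2.resize(S.f[110:175,320:385],None,fx=9,fy=9,interpolation=cv2.INTER_CUBIC))
E
```

```text
t 22.15 pos [ 546.2 -226.2   94.4] yaw 0.1858 tilt [ 1.e-04 -1.e-04 -1.e+00] q [-0.41  0.52  1.78 -0.    0.85  0.97] w 0.7 gf 0.0 F [ 0.4 -0.2  0.7]
```

View pics/s6.png

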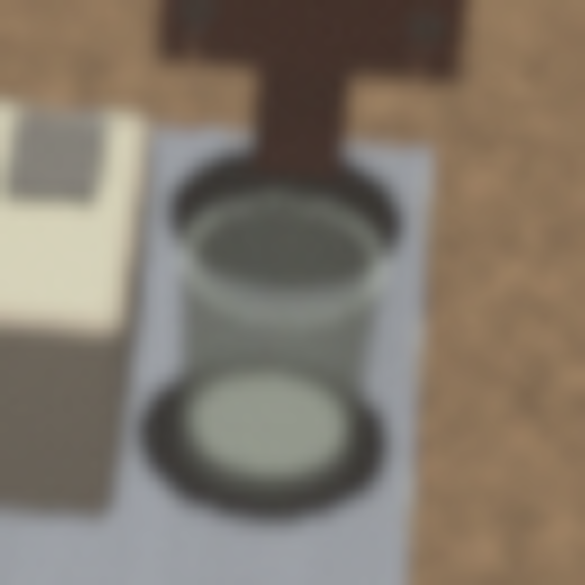

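The short glass is still upright in place, with its rim at (285,250) in the picture. The finger tip at (300,170) looks about 25 mm higher than the nominal 19 mm tip length would put it, so my grasp was too close to the rim. I'll raise, open and grip lower, which clears the rack either way.

Call:
arm_command(series=[{"linear": [0,0,-0.015],"turn": 0},{"linear": [0,0,-0.02],"turn": 0},{"linear": [0,0,0],"turn": 0}])

```text
t: 22.5
ee_pos: [548.0, -227.0, 131.6]
orientation: [3.126, 0.291, 0.007]
ft_force: [-0.2, -0.0, -0.2]
width: 0.6
grasp_force: 0.0
```

Call:
arm_command(series=[{"linear": [0,0,0],"turn": 0},{"linear": [0,0,0],"turn": 0},{"linear": [0,0,0],"turn": 0},{"linear": [0,0,0],"turn": 0},{"linear": [0,0,0],"turn": 0},{"linear": [0,0,0],"turn": 0},{"linear": [0,0,0],"turn": 0}], jaw=0.6)

```text
t: 23.2
ee_pos: [546.1, -226.2, 128.3]
orientation: [-3.128, -0.291, 0.0]
ft_force: [-0.5, 0.8, -0.5]
width: 52.6
grasp_force: 0.0
```

```bash
python3 plan.py 545.3,-226.3,45
python3 - <<'E'
from h import *
from workcell import ctrl
o=ctrl.get_obs(); p=np.array(o['ee_pos']); S=Cam('side')
Y=np.array([.185,-.983,0])
for s in(1,-1): print(s,'tip inner',((S.proj(p+s*35*Y-[0,0,19])-[300,60])*6).round(),'tip outer',((S.proj(p+s*48.5*Y-[0,0,19])-[300,60])*6).round())
cv2.imwrite('pics/s7.png',cv2.resize(S.f[60:180,300:400],None,fx=6,fy=6,interpolation=cv2.INTER_CUBIC)[:600])
E
```

```text
t 23.2 pos [ 546.1 -226.2  128.3] yaw 0.1858 tilt [-2.e-04  1.e-04 -1.e+00] q [-0.41  0.47  1.76 -0.    0.91  0.97] w 52.6 gf 0.0 F [-0.5  0.8 -0.5]
-> [ 545.3 -226.3   45. ] tool mm [-0.8 -0.1 83.3] turn 
1 tip inner [[316. 349.]] tip outer [[318. 329.]]
-1 tip inner [[307. 463.]] tip outer [[305. 486.]]
```

View pics/s7.png

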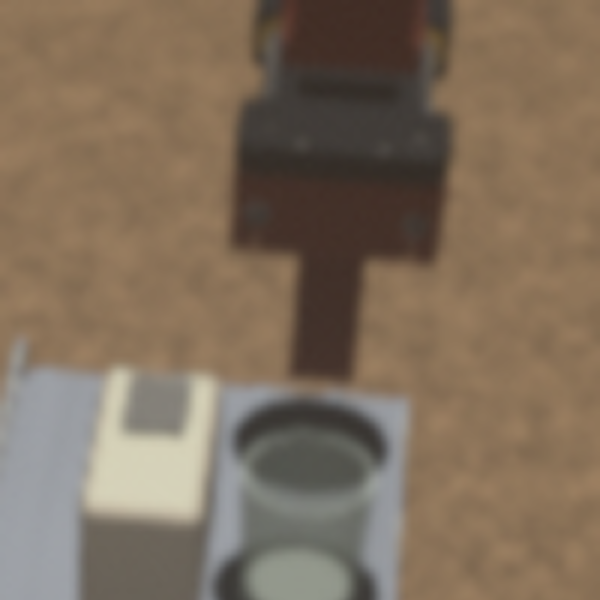

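In this view the open finger's tip is at (322,378), where the nominal length predicts about row 450. So the tips sit roughly 35 mm higher than stated: effective tip z ≈ TCP z + 18. That explains the missed grip, which only just touched the rim. I'll go lower in guarded steps.

Call:
arm_command(series=[{"linear": [-0.001,0,0.01],"turn": 0},{"linear": [0,0,0.02],"turn": 0},{"linear": [0,0,0.02],"turn": 0},{"linear": [0,0,0.015],"turn": 0},{"linear": [0,0,0.01],"turn": 0},{"linear": [0,0,0.008],"turn": 0},{"linear": [0,0,0],"turn": 0}])

```text
t: 23.95
ee_pos: [544.7, -226.2, 44.5]
orientation: [-3.127, -0.291, 0.002]
ft_force: [-0.9, -0.5, 0.1]
width: 70.1
grasp_force: 0.0
```

Call:
arm_command(series=[{"linear": [0,0,0.003],"turn": 0},{"linear": [0,0,0.002],"turn": 0},{"linear": [0,0,0.002],"turn": 0},{"linear": [0,0,0],"turn": 0}])

```text
t: 24.35
ee_pos: [545.2, -226.4, 38.6]
orientation: [3.128, 0.291, 0.0]
ft_force: [0.4, -1.0, 0.7]
width: 70.4
grasp_force: 0.0
```

Call:
arm_command(series=[{"linear": [0,0,0.002],"turn": 0},{"linear": [0,0,0.001],"turn": 0},{"linear": [0,0,0],"turn": 0}])

```text
t: 24.65
ee_pos: [545.1, -226.4, 35.4]
orientation: [-3.128, -0.291, 0.0]
ft_force: [-0.4, 0.2, -0.1]
width: 70.4
grasp_force: 0.0
```

No contact, even though nominal tips would be 4 mm into the deck, so the longer offset is confirmed.

Call:
arm_command(series=[{"linear": [0,0,0.004],"turn": 0},{"linear": [0,0,0.004],"turn": 0},{"linear": [0,0,0.002],"turn": 0},{"linear": [0,0,0],"turn": 0}])

```text
t: 25.05
ee_pos: [544.8, -226.2, 24.9]
orientation: [-3.128, -0.291, 0.001]
ft_force: [-0.4, 0.0, -0.2]
width: 70.1
grasp_force: 0.0
```

Call:
arm_command(series=[{"linear": [0,0,0],"turn": 0},{"linear": [0,0,0],"turn": 0},{"linear": [0,0,0],"turn": 0},{"linear": [0,0,0],"turn": 0},{"linear": [0,0,0],"turn": 0}], jaw=-1)

```text
t: 25.55
ee_pos: [545.3, -226.5, 25.6]
orientation: [3.128, 0.291, 0.0]
ft_force: [0.3, -0.4, 0.3]
width: 51.3
grasp_force: 30.0
```

```bash
python3 plan.py 545,-226.4,105 521,291,105 521,291,16
```

```text
t 25.55 pos [ 545.3 -226.5   25.6] yaw 0.1858 tilt [ 3.e-04 -2.e-04 -1.e+00] q [-0.41  0.63  1.8  -0.    0.72  0.97] w 51.3 gf 30.0 F [ 0.3 -0.4  0.3]
-> [ 545.  -226.4  105. ] tool mm [ -0.3  -0.1 -79.4] turn 
-> [521. 291. 105.] tool mm [ 7.200e+01 -5.129e+02 -1.000e-01] turn 
-> [521. 291.  16.] tool mm [-0. -0. 89.] turn
```

Call:
arm_command(series=[{"linear": [0,0,-0.01],"turn": 0},{"linear": [0,0,-0.02],"turn": 0},{"linear": [0,0,-0.02],"turn": 0},{"linear": [0,0,-0.02],"turn": 0},{"linear": [0,0,-0.01],"turn": 0},{"linear": [0.002,-0.01,0],"turn": 0},{"linear": [0.003,-0.02,0],"turn": 0},{"linear": [0.004,-0.03,0],"turn": 0},{"linear": [0.004,-0.03,0],"turn": 0},{"linear": [0.004,-0.03,0],"turn": 0}])

```text
t: 26.55
ee_pos: [538.5, -103.5, 104.4]
orientation: [-3.127, -0.291, 0.003]
ft_force: [0.2, 0.1, -1.7]
width: 51.2
grasp_force: 30.0
```

Call:
arm_command(series=[{"linear": [0.004,-0.03,0],"turn": 0},{"linear": [0.004,-0.03,0],"turn": 0},{"linear": [0.004,-0.03,0],"turn": 0},{"linear": [0.004,-0.03,0],"turn": 0},{"linear": [0.004,-0.03,0],"turn": 0},{"linear": [0.004,-0.03,0],"turn": 0},{"linear": [0.004,-0.03,0],"turn": 0},{"linear": [0.004,-0.03,0],"turn": 0},{"linear": [0.004,-0.03,0],"turn": 0},{"linear": [0.004,-0.03,0],"turn": 0}])

```text
t: 27.55
ee_pos: [522.1, 198.4, 104.4]
orientation: [3.128, 0.292, -0.003]
ft_force: [0.2, -0.3, -1.8]
width: 51.4
grasp_force: 30.0
```

Call:
arm_command(series=[{"linear": [0.004,-0.03,0],"turn": 0},{"linear": [0.004,-0.03,0],"turn": 0},{"linear": [0.004,-0.02,0],"turn": 0},{"linear": [0.003,-0.012,0],"turn": 0},{"linear": [0,0,0],"turn": 0},{"linear": [0,0,0],"turn": 0}])

```text
t: 28.15
ee_pos: [520.7, 289.5, 104.8]
orientation: [3.127, 0.292, -0.002]
ft_force: [-0.5, -1.1, -1.2]
width: 51.4
grasp_force: 30.0
```

```bash
python3 plan.py 521,291,16
```

```text
t 28.15 pos [520.7 289.5 104.8] yaw 0.1861 tilt [-1.3e-03 -9.0e-04 -1.0e+00] q [ 0.49  0.51  1.76 -0.    0.87  1.87] w 51.4 gf 30.0 F [-0.5 -1.1 -1.2]
-> [521. 291.  16.] tool mm [ 0.7 -1.5 88.8] turn
```

Call:
arm_command(series=[{"linear": [0.001,-0.001,0.015],"turn": 0},{"linear": [0,0,0.025],"turn": 0},{"linear": [0,0,0.02],"turn": 0},{"linear": [0,0,0.015],"turn": 0},{"linear": [0,0,0.007],"turn": 0},{"linear": [0,0,0.003],"turn": 0},{"linear": [0,0,0.002],"turn": 0},{"linear": [0,0,0.0015],"turn": 0},{"linear": [0,0,0],"turn": 0}])

```text
t: 29.05
ee_pos: [522.5, 291.5, 17.5]
orientation: [-3.128, -0.291, -0.001]
ft_force: [0.3, -0.1, -1.1]
width: 51.7
grasp_force: 30.0
```

Call:
arm_command(series=[{"linear": [0,0,0.001],"turn": 0},{"linear": [0,0,0],"turn": 0}])

```text
t: 29.25
ee_pos: [522.3, 291.4, 16.3]
orientation: [-3.128, -0.292, -0.001]
ft_force: [-0.3, -0.5, -0.7]
width: 51.5
grasp_force: 30.0
```

Call:
arm_command(series=[{"linear": [0,0,0.001],"turn": 0},{"linear": [0,0,0],"turn": 0}])

```text
t: 29.45
ee_pos: [522.5, 291.4, 15.5]
orientation: [-3.128, -0.292, -0.001]
ft_force: [-1.1, -0.8, 3.5]
width: 51.3
grasp_force: 30.0
```

Call:
arm_command(series=[{"linear": [0,0,0.0005],"turn": 0},{"linear": [0,0,0],"turn": 0}])

```text
t: 29.65
ee_pos: [522.6, 291.4, 15.5]
orientation: [-3.128, -0.291, -0.001]
ft_force: [-2.3, -2.0, 9.5]
width: 51.3
grasp_force: 30.0
```

Call:
arm_command(series=[{"linear": [0,0,0],"turn": 0},{"linear": [0,0,0],"turn": 0},{"linear": [0,0,0],"turn": 0},{"linear": [0,0,0],"turn": 0},{"linear": [0,0,-0.01],"turn": 0},{"linear": [0,0,-0.02],"turn": 0},{"linear": [0,0,-0.03],"turn": 0},{"linear": [0,0,-0.03],"turn": 0},{"linear": [0,0,-0.02],"turn": 0},{"linear": [0,0,0],"turn": 0}], jaw=0.6)

```text
t: 30.65
ee_pos: [524.2, 292.4, 128.1]
orientation: [-3.126, -0.291, -0.009]
ft_force: [-0.8, -0.2, 0.1]
width: 70.3
grasp_force: 0.0
```

```bash
cat > rk.py <<'E'
from h import *
T=Cam('top'); h=T.hsv; roi=(345,140,475,235)
m=((h[...,2]<75)).astype(np.uint8); k=np.zeros_like(m); k[140:235,345:475]=1
cs=[c.reshape(-1,2) for c in cv2.findContours(m*k,cv2.RETR_EXTERNAL,cv2.CHAIN_APPROX_NONE)[0] if cv2.contourArea(c)>150]
pads=[]
for c in cs:
    w=T.ray(c,20); e=cv2.fitEllipse(w.astype(np.float32)); print('pad',np.round(e[0],1),np.round(e[1],1)); pads.append(e[0])
c=big((h[...,0]>18)&(h[...,0]<45)&(h[...,2]>190)&(h[...,1]<110),roi); r=rect(T.ray(c,86)); print('disp top cream',r)
S=Cam('side'); h=S.hsv; c=big((h[...,0]>15)&(h[...,0]<45)&(h[...,2]>180)&(h[...,1]<90),(300,90,350,180)); print('side disp',rect(S.ray(c,86)),cv2.boundingRect(c))
g=cv2.cvtColor(S.f,cv2.COLOR_BGR2GRAY)
cv2.imwrite('pics/s8.png',np.hstack([cv2.resize(S.f[240:400,180:400],None,fx=2,fy=2),cv2.resize(T.f[150:285,165:245],(190,320))]))
E
python3 rk.py; python3 plan.py
```

```text
pad [ 529.3 -134.1] [58.8 59.1]
pad [ 546.4 -228.7] [58.4 59.6]
pad [ 563.5 -323.1] [58.6 59.3]
disp top cream (array([ 605.3, -222.6]), 43.7, 88.4, 10.48)
side disp (array([ 670.9, -337. ]), 161.7, 54.0, 69.07) (300, 90, 41, 30)
t 30.75 pos [522.2 291.3 124.8] yaw 0.1858 tilt [ 8.e-04  4.e-04 -1.e+00] q [ 0.49  0.48  1.75 -0.    0.91  1.87] w 70.1 gf 0.0 F [-0.3 -0.6 -0.1]
```

Call:
arm_command(series=[{"linear": [-0.001,0.037,0],"turn": 0},{"linear": [-0.001,0.037,0],"turn": 0},{"linear": [-0.001,0.037,0],"turn": 0},{"linear": [-0.001,0.037,0],"turn": 0},{"linear": [-0.001,0.037,0],"turn": 0},{"linear": [-0.001,0.037,0],"turn": 0},{"linear": [-0.001,0.037,0],"turn": 0},{"linear": [-0.001,0.037,0],"turn": 0},{"linear": [-0.001,0.037,0],"turn": 0},{"linear": [-0.001,0.037,0],"turn": 0}])

```text
t: 31.75
ee_pos: [579.6, -75.6, 122.8]
orientation: [-3.127, -0.291, 0.004]
ft_force: [0.6, 0.2, -0.1]
width: 70.3
grasp_force: 0.0
```

Call:
arm_command(series=[{"linear": [-0.001,0.037,0],"turn": 0},{"linear": [-0.001,0.037,0],"turn": 0},{"linear": [-0.001,0.037,0],"turn": 0},{"linear": [-0.001,0.037,0],"turn": 0},{"linear": [0,0,0],"turn": -0.142},{"linear": [0,0,0],"turn": -0.143},{"linear": [0,0,0],"turn": -0.143},{"linear": [0,0,0],"turn": -0.143},{"linear": [0,0,0],"turn": -0.143},{"linear": [0,0,0],"turn": -0.143}])

```text
t: 32.75
ee_pos: [602.9, -220.0, 122.5]
orientation: [-2.717, -1.572, 0.003]
ft_force: [-0.5, -0.0, -0.2]
width: 70.6
grasp_force: 0.0
```

Call:
arm_command(series=[{"linear": [0,0,0],"turn": -0.143},{"linear": [0,0,0],"turn": -0.143},{"linear": [0,0,0],"turn": -0.143},{"linear": [0,0,0],"turn": -0.143},{"linear": [0,0,0],"turn": -0.142},{"linear": [0,0,0],"turn": 0},{"linear": [0,0,0],"turn": 0}])

```text
t: 33.45
ee_pos: [603.4, -220.1, 123.2]
orientation: [-2.009, -2.413, 0.001]
ft_force: [0.0, -0.2, 0.8]
width: 70.5
grasp_force: 0.0
```

```bash
python3 plan.py 604.5,-221,30,1.754
```

```text
t 33.45 pos [ 603.4 -220.1  123.2] yaw 1.7529 tilt [-2.e-03  8.e-04 -1.e+00] q [-0.37  0.55  1.64  0.    0.96 -0.55] w 70.5 gf 0.0 F [ 0.  -0.2  0.8]
-> [ 604.5   -221.      30.       1.754] tool mm [-1.2  1.1 93.2] turn -0.001
```

Call:
arm_command(series=[{"linear": [-0.001,0.001,0.015],"turn": 0},{"linear": [0,0,0.025],"turn": 0},{"linear": [0,0,0.025],"turn": 0},{"linear": [0,0,0.015],"turn": 0},{"linear": [0,0,0.01],"turn": 0},{"linear": [0,0,0],"turn": 0},{"linear": [0,0,0],"turn": 0}])

```text
t: 34.15
ee_pos: [605.7, -221.4, 34.8]
orientation: [2.006, 2.417, 0.0]
ft_force: [-0.3, -0.5, -0.5]
width: 70.1
grasp_force: 0.0
```

Call:
arm_command(series=[{"linear": [0,0,0],"turn": 0},{"linear": [0,0,0],"turn": 0},{"linear": [0,0,0],"turn": 0},{"linear": [0,0,0],"turn": 0},{"linear": [0,0,0],"turn": 0}], jaw=-1)

```text
t: 34.65
ee_pos: [605.8, -221.4, 35.2]
orientation: [2.005, 2.417, 0.001]
ft_force: [0.3, 1.1, 4.2]
width: 46.1
grasp_force: 30.0
```

```bash
python3 plan.py 604.5,-221,92 541,56,92 541,56,20
```

```text
t 34.65 pos [ 605.8 -221.4   35.2] yaw 1.7568 tilt [ 1.3e-03 -5.0e-04 -1.0e+00] q [-0.37  0.67  1.67  0.    0.8  -0.55] w 46.1 gf 30.0 F [0.3 1.1 4.2]
-> [ 604.5 -221.    92. ] tool mm [  0.6  -1.2 -56.8] turn 
-> [541.  56.  92.] tool mm [ 2.84e+02 -1.12e+01 -2.00e-01] turn 
-> [541.  56.  20.] tool mm [ 0.  -0.1 72. ] turn
```

Call:
arm_command(series=[{"linear": [0,0,-0.01],"turn": 0},{"linear": [0,0,-0.02],"turn": 0},{"linear": [0,0,-0.02],"turn": 0},{"linear": [0,0,-0.01],"turn": 0},{"linear": [0.01,0,0],"turn": 0},{"linear": [0.02,-0.001,0],"turn": 0},{"linear": [0.03,-0.001,0],"turn": 0},{"linear": [0.03,-0.001,0],"turn": 0},{"linear": [0.03,-0.001,0],"turn": 0},{"linear": [0.03,-0.001,0],"turn": 0}])

```text
t: 35.65
ee_pos: [570.3, -72.0, 93.1]
orientation: [-2.003, -2.416, 0.002]
ft_force: [0.2, 0.3, -2.8]
width: 45.6
grasp_force: 30.0
```

Call:
arm_command(series=[{"linear": [0.03,-0.001,0],"turn": 0},{"linear": [0.03,-0.001,0],"turn": 0},{"linear": [0.03,-0.001,0],"turn": 0},{"linear": [0.025,-0.001,0],"turn": 0},{"linear": [0.014,-0.001,0],"turn": 0},{"linear": [0.005,-0.001,0],"turn": 0},{"linear": [0,0,0],"turn": 0},{"linear": [0,0,0],"turn": 0}])

```text
t: 36.45
ee_pos: [542.0, 55.4, 94.3]
orientation: [2.006, 2.418, -0.0]
ft_force: [0.5, 0.9, -1.8]
width: 46.4
grasp_force: 30.0
```

```bash
python3 plan.py 541,55.5,21
```

```text
t 36.45 pos [542.   55.4  94.3] yaw 1.7565 tilt [-1.e-04 -2.e-04 -1.e+00] q [ 0.08  0.46  1.88 -0.    0.8  -0.11] w 46.4 gf 30.0 F [ 0.5  0.9 -1.8]
-> [541.   55.5  21. ] tool mm [ 0.3 -0.9 73.3] turn
```

Call:
arm_command(series=[{"linear": [0,-0.001,0.015],"turn": 0},{"linear": [0,0,0.02],"turn": 0},{"linear": [0,0,0.02],"turn": 0},{"linear": [0,0,0.008],"turn": 0},{"linear": [0,0,0.004],"turn": 0},{"linear": [0,0,0.003],"turn": 0},{"linear": [0,0,0.001],"turn": 0},{"linear": [0,0,0],"turn": 0}])

```text
t: 37.25
ee_pos: [541.4, 55.6, 24.0]
orientation: [2.005, 2.418, 0.001]
ft_force: [0.7, 1.0, -1.8]
width: 45.8
grasp_force: 30.0
```

Call:
arm_command(series=[{"linear": [0,0,0.001],"turn": 0},{"linear": [0,0,0],"turn": 0}])

```text
t: 37.45
ee_pos: [541.1, 55.8, 22.8]
orientation: [2.005, 2.418, 0.001]
ft_force: [0.2, 0.2, -1.6]
width: 46.1
grasp_force: 30.0
```

Call:
arm_command(series=[{"linear": [0,0,0.001],"turn": 0},{"linear": [0,0,0],"turn": 0}])

```text
t: 37.65
ee_pos: [540.9, 55.7, 21.5]
orientation: [2.005, 2.418, 0.0]
ft_force: [-0.2, -0.4, -2.0]
width: 46.0
grasp_force: 30.0
```

Call:
arm_command(series=[{"linear": [0,0,0.001],"turn": 0},{"linear": [0,0,0],"turn": 0}])

```text
t: 37.85
ee_pos: [541.0, 55.8, 21.2]
orientation: [2.005, 2.418, 0.0]
ft_force: [-2.9, -0.0, 7.2]
width: 45.8
grasp_force: 30.0
```

Call:
arm_command(series=[{"linear": [0,0,0.0005],"turn": 0},{"linear": [0,0,0],"turn": 0}])

```text
t: 38.05
ee_pos: [541.0, 55.8, 21.2]
orientation: [2.005, 2.418, 0.0]
ft_force: [-5.0, -0.5, 12.6]
width: 46.2
grasp_force: 30.0
```

Call:
arm_command(series=[{"linear": [0,0,0],"turn": 0},{"linear": [0,0,0],"turn": 0},{"linear": [0,0,0],"turn": 0},{"linear": [0,0,0],"turn": 0},{"linear": [0,0,-0.01],"turn": 0},{"linear": [0,0,-0.02],"turn": 0},{"linear": [0,0,-0.03],"turn": 0},{"linear": [0,0,-0.03],"turn": 0},{"linear": [0,0,-0.015],"turn": 0},{"linear": [0,0,0],"turn": 0.142}], jaw=0.6)

```text
t: 39.05
ee_pos: [542.8, 55.8, 128.3]
orientation: [2.172, 2.265, 0.006]
ft_force: [0.9, -0.4, -0.0]
width: 70.1
grasp_force: 0.0
```

Call:
arm_command(series=[{"linear": [0,0,0],"turn": 0.143},{"linear": [0,0,0],"turn": 0.143},{"linear": [0,0,0],"turn": 0.143},{"linear": [0,0,0],"turn": 0.143},{"linear": [0,0,0],"turn": 0.143},{"linear": [0,0,0],"turn": 0.143},{"linear": [0,0,0],"turn": 0.143},{"linear": [0,0,0],"turn": 0.143},{"linear": [0,0,0],"turn": 0.143},{"linear": [0,0,0],"turn": 0.142}])

```text
t: 40.05
ee_pos: [541.0, 55.7, 125.6]
orientation: [3.129, 0.282, 0.001]
ft_force: [0.5, 0.0, -0.0]
width: 70.2
grasp_force: 0.0
```

Call:
arm_command(series=[{"linear": [0.003,-0.029,0],"turn": 0},{"linear": [0.003,-0.03,0],"turn": 0},{"linear": [0.003,-0.03,0],"turn": 0},{"linear": [0.003,-0.03,0],"turn": 0},{"linear": [0.003,-0.03,0],"turn": 0},{"linear": [0.003,-0.03,0],"turn": 0},{"linear": [0.003,-0.029,0],"turn": 0},{"linear": [0.004,-0.027,0],"turn": 0},{"linear": [0,0,0],"turn": 0},{"linear": [0,0,0],"turn": 0}])

```text
t: 41.05
ee_pos: [521.8, 291.4, 125.3]
orientation: [3.128, 0.293, 0.0]
ft_force: [0.2, -0.7, 0.6]
width: 70.2
grasp_force: 0.0
```

```bash
python3 plan.py 522.4,291.4,15.5,0.186
python3 - <<'E'
from h import *
T=Cam('top');S=Cam('side')
for n,C,roi in(('T',T,(260,180,340,245)),('S',S,(260,200,370,300))):
    h=C.hsv; x0,y0,x1,y1=roi
    o=((h[...,1]>150)&(h[...,0]<24)&(h[...,2]>150)).astype(np.uint8)
    w=(h[...,1]<110)&(h[...,2]>185); 
    try:
        c=big(o,roi); print(n,'trivet',rect(C.ray(cv2.convexHull(c.astype(np.int32)).reshape(-1,2),6)))
        c=big(w,roi); print(n,'disp top',rect(C.ray(c,72)))
    except Exception as e: print(e)
a=cv2.resize(S.f[220:400,190:400],None,fx=2.2,fy=2.2); b=cv2.resize(T.f[150:285,165:340],None,fx=1.9,fy=1.9)
im=np.zeros((400,800,3),np.uint8); im[:a.shape[0],:a.shape[1]]=a[:400]; im[:b.shape[0],a.shape[1]:a.shape[1]+b.shape[1]]=b[:, :800-a.shape[1]]
cv2.imwrite('pics/s9.png',im)
E
```

```text
t 41.05 pos [521.8 291.4 125.3] yaw 0.1871 tilt [ 0.e+00 -2.e-04 -1.e+00] q [ 0.49  0.48  1.75 -0.    0.91  1.87] w 70.2 gf 0.0 F [ 0.2 -0.7  0.6]
-> [5.224e+02 2.914e+02 1.550e+01 1.860e-01] tool mm [5.000e-01 1.000e-01 1.098e+02] turn 0.001
T trivet (array([540.6,  55. ]), 131.0, 129.2, 89.1)
T disp top (array([538.8,  54.2]), 43.3, 89.0, 10.47)
S trivet (array([508.6,  63.3]), 126.3, 58.9, 79.19)
S disp top (array([531.3,  57.1]), 26.4, 86.5, 10.47)
```

View pics/s9.png

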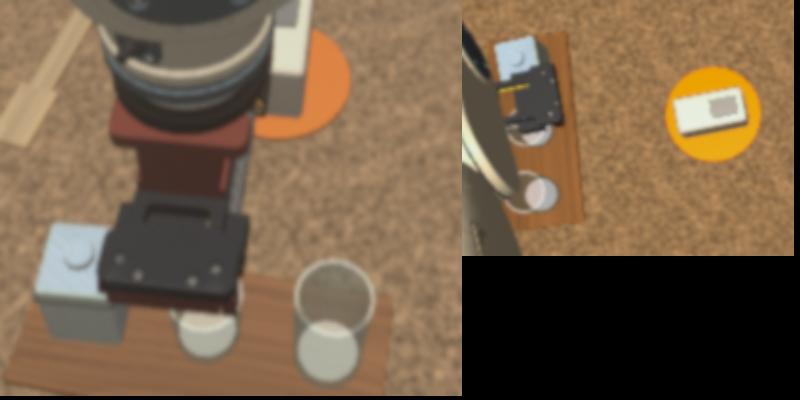

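The dispenser stands upright at the trivet's centre, within about 2 mm (picture (711,111) against the trivet's (713,114)). The tin, short glass and tall glass stand upright on the board. Now I'll return the short glass.

Call:
arm_command(series=[{"linear": [0,0,0.015],"turn": 0},{"linear": [0,0,0.03],"turn": 0},{"linear": [0,0,0.03],"turn": 0},{"linear": [0,0,0.02],"turn": 0},{"linear": [0,0,0.01],"turn": 0},{"linear": [0,0,0.0045],"turn": 0},{"linear": [0,0,0],"turn": 0}])

```text
t: 41.85
ee_pos: [522.1, 290.8, 15.1]
orientation: [3.128, 0.291, -0.001]
ft_force: [-0.9, 0.3, 0.8]
width: 70.3
grasp_force: 0.0
```

Call:
arm_command(series=[{"linear": [0,0,0],"turn": 0},{"linear": [0,0,0],"turn": 0},{"linear": [0,0,0],"turn": 0},{"linear": [0,0,0],"turn": 0},{"linear": [0,0,0],"turn": 0}], jaw=-1)

```text
t: 42.35
ee_pos: [522.8, 291.5, 16.4]
orientation: [-3.128, -0.291, -0.002]
ft_force: [0.1, -1.9, 6.7]
width: 51.5
grasp_force: 30.0
```

```bash
python3 plan.py 522,291.4,110 545.2,-226.6,110 545.2,-226.6,25.5
```

```text
t 42.35 pos [522.8 291.5  16.4] yaw 0.1859 tilt [ 1.4e-03  6.0e-04 -1.0e+00] q [ 0.49  0.65  1.78 -0.    0.71  1.87] w 51.5 gf 30.0 F [ 0.1 -1.9  6.7]
-> [522.  291.4 110. ] tool mm [ -0.6  -0.1 -93.6] turn 
-> [ 545.2 -226.6  110. ] tool mm [-7.290e+01  5.134e+02 -3.000e-01] turn 
-> [ 545.2 -226.6   25.5] tool mm [-0.1  0.  84.5] turn
```

Call:
arm_command(series=[{"linear": [0,0,-0.01],"turn": 0},{"linear": [0,0,-0.02],"turn": 0},{"linear": [0,0,-0.03],"turn": 0},{"linear": [0,0,-0.02],"turn": 0},{"linear": [0,0,-0.014],"turn": 0},{"linear": [-0.002,0.01,0],"turn": 0},{"linear": [-0.003,0.02,0],"turn": 0},{"linear": [-0.004,0.03,0],"turn": 0},{"linear": [-0.004,0.03,0],"turn": 0},{"linear": [-0.004,0.03,0],"turn": 0}])

```text
t: 43.35
ee_pos: [526.3, 168.3, 108.2]
orientation: [3.127, 0.292, -0.004]
ft_force: [0.7, 0.2, -1.9]
width: 51.4
grasp_force: 30.0
```

Call:
arm_command(series=[{"linear": [-0.004,0.03,0],"turn": 0},{"linear": [-0.004,0.03,0],"turn": 0},{"linear": [-0.004,0.03,0],"turn": 0},{"linear": [-0.004,0.03,0],"turn": 0},{"linear": [-0.004,0.03,0],"turn": 0},{"linear": [-0.004,0.03,0],"turn": 0},{"linear": [-0.004,0.03,0],"turn": 0},{"linear": [-0.004,0.03,0],"turn": 0},{"linear": [-0.004,0.03,0],"turn": 0},{"linear": [-0.004,0.03,0],"turn": 0}])

```text
t: 44.35
ee_pos: [542.1, -133.5, 108.2]
orientation: [-3.127, -0.291, 0.004]
ft_force: [0.4, 0.3, -1.4]
width: 51.1
grasp_force: 30.0
```

Call:
arm_command(series=[{"linear": [-0.004,0.03,0],"turn": 0},{"linear": [-0.004,0.03,0],"turn": 0},{"linear": [-0.004,0.02,0],"turn": 0},{"linear": [-0.004,0.013,0],"turn": 0},{"linear": [0,0,0],"turn": 0},{"linear": [0,0,0],"turn": 0}])

```text
t: 44.95
ee_pos: [544.3, -225.9, 108.8]
orientation: [-3.127, -0.29, 0.002]
ft_force: [0.4, -0.0, -0.9]
width: 51.3
grasp_force: 30.0
```

```bash
python3 plan.py 545.2,-226.6,25.5
```

```text
t 44.95 pos [ 544.3 -225.9  108.8] yaw 0.1852 tilt [-1.4e-03  9.0e-04 -1.0e+00] q [-0.41  0.5   1.77  0.    0.87  0.97] w 51.3 gf 30.0 F [ 0.4 -0.  -0.9]
-> [ 545.2 -226.6   25.5] tool mm [ 0.9  1.  83.3] turn
```

Call:
arm_command(series=[{"linear": [0,0.0005,0.015],"turn": 0},{"linear": [0,0,0.025],"turn": 0},{"linear": [0,0,0.02],"turn": 0},{"linear": [0,0,0.01],"turn": 0},{"linear": [0,0,0.006],"turn": 0},{"linear": [0,0,0.003],"turn": 0},{"linear": [0,0,0.0015],"turn": 0},{"linear": [0,0,0],"turn": 0},{"linear": [0,0,0],"turn": 0}])

```text
t: 45.85
ee_pos: [545.7, -227.1, 29.6]
orientation: [3.127, 0.291, 0.002]
ft_force: [0.2, 0.4, -1.2]
width: 51.1
grasp_force: 30.0
```

Call:
arm_command(series=[{"linear": [0,0,0.001],"turn": 0},{"linear": [0,0,0],"turn": 0}])

```text
t: 46.05
ee_pos: [545.3, -227.0, 28.2]
orientation: [3.128, 0.291, 0.001]
ft_force: [0.1, -0.2, -2.3]
width: 51.6
grasp_force: 30.0
```

Call:
arm_command(series=[{"linear": [0,0,0.001],"turn": 0},{"linear": [0,0,0.0007],"turn": 0},{"linear": [0,0,0],"turn": 0}])

```text
t: 46.35
ee_pos: [545.3, -227.0, 26.4]
orientation: [3.128, 0.291, 0.0]
ft_force: [-0.8, -0.1, 1.1]
width: 51.1
grasp_force: 30.0
```

Call:
arm_command(series=[{"linear": [0,0,0.0007],"turn": 0},{"linear": [0,0,0],"turn": 0}])

```text
t: 46.55
ee_pos: [545.3, -227.0, 26.4]
orientation: [3.128, 0.291, 0.0]
ft_force: [-2.3, 0.1, 7.9]
width: 51.4
grasp_force: 30.0
```

Call:
arm_command(series=[{"linear": [0,0,0],"turn": 0},{"linear": [0,0,0],"turn": 0},{"linear": [0,0,0],"turn": 0},{"linear": [0,0,0],"turn": 0},{"linear": [0,0,-0.01],"turn": 0},{"linear": [0,0,-0.02],"turn": 0},{"linear": [0,0,-0.03],"turn": 0},{"linear": [0,0,-0.03],"turn": 0},{"linear": [0,0,-0.01],"turn": 0}], jaw=0.6)

```text
t: 47.45
ee_pos: [547.0, -227.7, 129.1]
orientation: [3.126, 0.291, 0.007]
ft_force: [-0.2, 0.0, -0.0]
width: 70.3
grasp_force: 0.0
```

Call:
arm_command(series=[{"linear": [0.012,-0.039,0],"turn": 0},{"linear": [0.012,-0.039,0],"turn": 0},{"linear": [0.012,-0.039,0],"turn": 0},{"linear": [0.012,-0.039,0],"turn": 0},{"linear": [0.012,-0.039,0],"turn": 0},{"linear": [0.012,-0.039,0],"turn": 0},{"linear": [0.012,-0.039,0],"turn": 0},{"linear": [0.012,-0.039,0],"turn": 0},{"linear": [0.012,-0.039,0],"turn": 0},{"linear": [0.012,-0.039,0],"turn": 0}])

```text
t: 48.45
ee_pos: [590.7, 180.2, 125.2]
orientation: [3.128, 0.292, -0.001]
ft_force: [0.6, -0.5, 0.6]
width: 70.4
grasp_force: 0.0
```

Call:
arm_command(series=[{"linear": [0.012,-0.039,0],"turn": 0},{"linear": [0.012,-0.039,0],"turn": 0},{"linear": [0.013,-0.039,0],"turn": 0},{"linear": [0,0,0],"turn": 0},{"linear": [0,0,0],"turn": 0},{"linear": [0,0,0],"turn": 0}])

```text
t: 49.05
ee_pos: [605.3, 299.2, 125.0]
orientation: [3.127, 0.291, -0.002]
ft_force: [-1.0, 0.1, -0.2]
width: 70.1
grasp_force: 0.0
```

```bash
python3 plan.py 606.6,301.1,40,0.186
```

```text
t 49.05 pos [605.3 299.2 125. ] yaw 0.1853 tilt [-1.3e-03 -9.0e-04 -1.0e+00] q [ 0.44  0.59  1.56 -0.    1.    1.83] w 70.1 gf 0.0 F [-1.   0.1 -0.2]
-> [6.066e+02 3.011e+02 4.000e+01 1.860e-01] tool mm [ 1.8 -1.7 85. ] turn -0.001
```

Call:
arm_command(series=[{"linear": [0.001,-0.0015,0.015],"turn": 0},{"linear": [0,0,0.025],"turn": 0},{"linear": [0,0,0.025],"turn": 0},{"linear": [0,0,0.015],"turn": 0},{"linear": [0,0,0.005],"turn": 0},{"linear": [0,0,0],"turn": 0},{"linear": [0,0,0],"turn": 0}])

```text
t: 49.75
ee_pos: [607.2, 302.1, 41.4]
orientation: [-3.128, -0.291, -0.002]
ft_force: [-0.2, -0.5, -0.2]
width: 70.1
grasp_force: 0.0
```

Call:
arm_command(series=[{"linear": [0,0,0],"turn": 0},{"linear": [0,0,0],"turn": 0},{"linear": [0,0,0],"turn": 0},{"linear": [0,0,0],"turn": 0},{"linear": [0,0,0],"turn": 0}], jaw=-1)

```text
t: 50.25
ee_pos: [607.0, 302.0, 41.4]
orientation: [-3.128, -0.292, -0.001]
ft_force: [-1.5, -2.9, 6.6]
width: 51.6
grasp_force: 30.0
```

```bash
python3 plan.py 606.6,301.1,140 562,-320.6,140 562,-320.6,52
```

```text
t 50.25 pos [607.  302.   41.4] yaw 0.1859 tilt [ 9.e-04  2.e-04 -1.e+00] q [ 0.44  0.7   1.59 -0.    0.86  1.83] w 51.6 gf 30.0 F [-1.5 -2.9  6.6]
-> [606.6 301.1 140. ] tool mm [ -0.4   0.9 -98.6] turn 
-> [ 562.  -320.6  140. ] tool mm [-1.587e+02  6.027e+02 -1.000e-01] turn 
-> [ 562.  -320.6   52. ] tool mm [-0.1 -0.  88. ] turn
```

Call:
arm_command(series=[{"linear": [0,0,-0.01],"turn": 0},{"linear": [0,0,-0.025],"turn": 0},{"linear": [0,0,-0.03],"turn": 0},{"linear": [0,0,-0.025],"turn": 0},{"linear": [0,0,-0.01],"turn": 0},{"linear": [-0.002,0.01,0],"turn": 0},{"linear": [-0.005,0.02,0],"turn": 0},{"linear": [-0.008,0.03,0],"turn": 0},{"linear": [-0.008,0.03,0],"turn": 0},{"linear": [-0.008,0.03,0],"turn": 0}])

```text
t: 51.25
ee_pos: [596.3, 175.3, 138.4]
orientation: [3.127, 0.291, -0.006]
ft_force: [0.0, 0.5, -2.4]
width: 51.7
grasp_force: 30.0
```

Call:
arm_command(series=[{"linear": [-0.008,0.03,0],"turn": 0},{"linear": [-0.008,0.03,0],"turn": 0},{"linear": [-0.008,0.03,0],"turn": 0},{"linear": [-0.008,0.03,0],"turn": 0},{"linear": [-0.008,0.03,0],"turn": 0},{"linear": [-0.008,0.03,0],"turn": 0},{"linear": [-0.008,0.03,0],"turn": 0},{"linear": [-0.008,0.03,0],"turn": 0},{"linear": [-0.008,0.03,0],"turn": 0},{"linear": [-0.008,0.03,0],"turn": 0}])

```text
t: 52.25
ee_pos: [572.4, -133.4, 138.7]
orientation: [-3.127, -0.29, 0.006]
ft_force: [0.5, -0.3, -1.9]
width: 51.7
grasp_force: 30.0
```

Call:
arm_command(series=[{"linear": [-0.008,0.03,0],"turn": 0},{"linear": [-0.008,0.03,0],"turn": 0},{"linear": [-0.008,0.03,0],"turn": 0},{"linear": [-0.008,0.03,0],"turn": 0},{"linear": [-0.008,0.03,0],"turn": 0},{"linear": [-0.005,0.02,0],"turn": 0},{"linear": [-0.003,0.013,0],"turn": 0},{"linear": [0,0,0],"turn": 0},{"linear": [0,0,0],"turn": 0},{"linear": [0,0,0],"turn": 0}])

```text
t: 53.25
ee_pos: [561.7, -318.7, 140.4]
orientation: [-3.127, -0.293, 0.001]
ft_force: [0.4, 0.3, -2.1]
width: 51.7
grasp_force: 30.0
```

```bash
python3 plan.py 562,-320.6,51.5
```

```text
t 53.25 pos [ 561.7 -318.7  140.4] yaw 0.1869 tilt [-5.e-04  6.e-04 -1.e+00] q [-0.53  0.53  1.63  0.    0.99  0.85] w 51.7 gf 30.0 F [ 0.4  0.3 -2.1]
-> [ 562.  -320.6   51.5] tool mm [ 0.   2.  88.9] turn
```

Call:
arm_command(series=[{"linear": [0,0.0015,0.015],"turn": 0},{"linear": [0,0,0.025],"turn": 0},{"linear": [0,0,0.025],"turn": 0},{"linear": [0,0,0.012],"turn": 0},{"linear": [0,0,0.006],"turn": 0},{"linear": [0,0,0.003],"turn": 0},{"linear": [0,0,0.001],"turn": 0},{"linear": [0,0,0],"turn": 0},{"linear": [0,0,0],"turn": 0}])

```text
t: 54.15
ee_pos: [562.5, -321.8, 54.5]
orientation: [3.127, 0.291, 0.002]
ft_force: [0.1, -0.2, -1.9]
width: 52.0
grasp_force: 30.0
```

Call:
arm_command(series=[{"linear": [0,0,0.001],"turn": 0},{"linear": [0,0,0],"turn": 0}])

```text
t: 54.35
ee_pos: [562.1, -321.5, 52.9]
orientation: [3.128, 0.291, 0.001]
ft_force: [0.0, -0.8, -2.1]
width: 51.7
grasp_force: 30.0
```

Call:
arm_command(series=[{"linear": [0,0,0.001],"turn": 0},{"linear": [0,0,0],"turn": 0}])

```text
t: 54.55
ee_pos: [561.9, -321.4, 51.5]
orientation: [-3.128, -0.291, 0.0]
ft_force: [-0.5, 0.3, -1.1]
width: 51.7
grasp_force: 30.0
```

Call:
arm_command(series=[{"linear": [0,0,0.0007],"turn": 0},{"linear": [0,0,0],"turn": 0}])

```text
t: 54.75
ee_pos: [561.9, -321.4, 51.4]
orientation: [-3.128, -0.291, 0.0]
ft_force: [-2.0, 1.5, 3.9]
width: 51.8
grasp_force: 30.0
```

Call:
arm_command(series=[{"linear": [0,0,0],"turn": 0},{"linear": [0,0,0],"turn": 0},{"linear": [0,0,0],"turn": 0},{"linear": [0,0,0],"turn": 0},{"linear": [0,0,-0.01],"turn": 0},{"linear": [0,0,-0.02],"turn": 0},{"linear": [0,0,-0.03],"turn": 0},{"linear": [0,0,-0.03],"turn": 0},{"linear": [0,0,-0.01],"turn": 0}], jaw=0.6)

```text
t: 55.65
ee_pos: [563.7, -322.4, 154.8]
orientation: [3.125, 0.291, 0.007]
ft_force: [0.8, -0.8, 0.7]
width: 70.4
grasp_force: 0.0
```

Call:
arm_command(series=[{"linear": [0,-0.038,0],"turn": 0},{"linear": [0,-0.038,0],"turn": 0},{"linear": [0,-0.038,0],"turn": 0},{"linear": [0,-0.038,0],"turn": 0},{"linear": [0,-0.038,0],"turn": 0},{"linear": [-0.001,-0.039,0],"turn": 0},{"linear": [-0.001,-0.039,0],"turn": 0},{"linear": [-0.001,-0.039,0],"turn": 0},{"linear": [-0.001,-0.039,0],"turn": 0},{"linear": [-0.001,-0.039,0],"turn": 0}])

```text
t: 56.65
ee_pos: [485.1, 57.4, 150.6]
orientation: [3.128, 0.291, -0.0]
ft_force: [0.0, -0.1, -0.5]
width: 70.5
grasp_force: 0.0
```

Call:
arm_command(series=[{"linear": [-0.001,-0.039,0],"turn": 0},{"linear": [-0.001,-0.039,0],"turn": 0},{"linear": [-0.001,-0.039,0],"turn": 0},{"linear": [-0.001,-0.039,0],"turn": 0},{"linear": [-0.001,-0.039,0],"turn": 0},{"linear": [-0.001,-0.036,0],"turn": 0},{"linear": [0,0,0],"turn": 0},{"linear": [0,0,0],"turn": 0},{"linear": [0,0,0],"turn": 0}])

```text
t: 57.55
ee_pos: [437.2, 280.9, 150.6]
orientation: [3.128, 0.291, -0.001]
ft_force: [0.1, 0.1, 0.6]
width: 70.3
grasp_force: 0.0
```

```bash
python3 plan.py 437.4,282.6,45,0.186
```

```text
t 57.55 pos [437.2 280.9 150.6] yaw 0.1854 tilt [-7.e-04 -7.e-04 -1.e+00] q [ 0.55  0.35  1.9  -0.    0.89  1.93] w 70.3 gf 0.0 F [0.1 0.1 0.6]
-> [4.374e+02 2.826e+02 4.500e+01 1.860e-01] tool mm [  0.6  -1.7 105.6] turn -0.001
```

Call:
arm_command(series=[{"linear": [0,-0.001,0.015],"turn": 0},{"linear": [0,0,0.03],"turn": 0},{"linear": [0,0,0.03],"turn": 0},{"linear": [0,0,0.02],"turn": 0},{"linear": [0,0,0.01],"turn": 0},{"linear": [0,0,0],"turn": 0},{"linear": [0,0,0],"turn": 0}])

```text
t: 58.25
ee_pos: [437.8, 282.6, 46.5]
orientation: [-3.128, -0.29, -0.001]
ft_force: [-0.5, -0.1, -0.1]
width: 70.1
grasp_force: 0.0
```

Call:
arm_command(series=[{"linear": [0,0,0],"turn": 0},{"linear": [0,0,0],"turn": 0},{"linear": [0,0,0],"turn": 0},{"linear": [0,0,0],"turn": 0},{"linear": [0,0,0],"turn": 0}], jaw=-1)

```text
t: 58.75
ee_pos: [437.8, 283.0, 46.7]
orientation: [-3.128, -0.292, -0.002]
ft_force: [-0.2, -2.2, 6.8]
width: 51.7
grasp_force: 30.0
```

```bash
python3 plan.py 437.4,282.6,135 530.6,-133,135 530.6,-133,55
```

```text
t 58.75 pos [437.8 283.   46.7] yaw 0.1861 tilt [ 1.3e-03  4.0e-04 -1.0e+00] q [ 0.55  0.52  1.95 -0.    0.67  1.94] w 51.7 gf 30.0 F [-0.2 -2.2  6.8]
-> [437.4 282.6 135. ] tool mm [ -0.3   0.3 -88.3] turn 
-> [ 530.6 -133.   135. ] tool mm [ 14.7 425.7  -0. ] turn 
-> [ 530.6 -133.    55. ] tool mm [-0.1  0.  80. ] turn
```

Call:
arm_command(series=[{"linear": [0,0,-0.01],"turn": 0},{"linear": [0,0,-0.025],"turn": 0},{"linear": [0,0,-0.03],"turn": 0},{"linear": [0,0,-0.02],"turn": 0},{"linear": [0,0,-0.01],"turn": 0},{"linear": [0,0.01,0],"turn": 0},{"linear": [0,0.02,0],"turn": 0},{"linear": [0.001,0.03,0],"turn": 0},{"linear": [0.001,0.03,0],"turn": 0},{"linear": [0.001,0.03,0],"turn": 0}])

```text
t: 59.75
ee_pos: [461.3, 163.6, 139.5]
orientation: [3.127, 0.292, -0.004]
ft_force: [0.3, 1.2, -2.7]
width: 51.8
grasp_force: 30.0
```

Call:
arm_command(series=[{"linear": [0.001,0.03,0],"turn": 0},{"linear": [0.001,0.03,0],"turn": 0},{"linear": [0.001,0.03,0],"turn": 0},{"linear": [0.001,0.03,0],"turn": 0},{"linear": [0.001,0.03,0],"turn": 0},{"linear": [0.001,0.03,0],"turn": 0},{"linear": [0.001,0.03,0],"turn": 0},{"linear": [0.001,0.03,0],"turn": 0},{"linear": [0.001,0.03,0],"turn": 0},{"linear": [0.001,0.02,0],"turn": 0}])

```text
t: 60.75
ee_pos: [524.6, -119.7, 139.4]
orientation: [-3.128, -0.29, 0.004]
ft_force: [0.4, 0.2, -1.9]
width: 51.6
grasp_force: 30.0
```

Call:
arm_command(series=[{"linear": [0.001,0.015,0],"turn": 0},{"linear": [0,0,0],"turn": 0},{"linear": [0,0,0],"turn": 0},{"linear": [0,0,0],"turn": 0}])

```text
t: 61.15
ee_pos: [528.8, -131.3, 140.5]
orientation: [-3.127, -0.293, 0.002]
ft_force: [-0.7, -0.9, -2.7]
width: 51.6
grasp_force: 30.0
```

```bash
python3 plan.py 530.6,-133,56
```

```text
t 61.15 pos [ 528.8 -131.3  140.5] yaw 0.1865 tilt [-1.1e-03  5.0e-04 -1.0e+00] q [-0.27  0.39  1.86  0.    0.89  1.12] w 51.6 gf 30.0 F [-0.7 -0.9 -2.7]
-> [ 530.6 -133.    56. ] tool mm [ 1.5  2.1 84.5] turn
```

Call:
arm_command(series=[{"linear": [0.0005,0.001,0.015],"turn": 0},{"linear": [0,0,0.025],"turn": 0},{"linear": [0,0,0.02],"turn": 0},{"linear": [0,0,0.012],"turn": 0},{"linear": [0,0,0.006],"turn": 0},{"linear": [0,0,0.003],"turn": 0},{"linear": [0,0,0.0015],"turn": 0},{"linear": [0,0,0],"turn": 0},{"linear": [0,0,0],"turn": 0}])

```text
t: 62.05
ee_pos: [530.6, -133.2, 59.0]
orientation: [3.128, 0.291, 0.002]
ft_force: [-0.0, 0.3, -1.3]
width: 52.0
grasp_force: 30.0
```

Call:
arm_command(series=[{"linear": [0,0,0.001],"turn": 0},{"linear": [0,0,0],"turn": 0}])

```text
t: 62.25
ee_pos: [530.2, -133.1, 57.6]
orientation: [3.128, 0.291, 0.001]
ft_force: [-0.3, 0.2, -3.2]
width: 52.0
grasp_force: 30.0
```

Call:
arm_command(series=[{"linear": [0,0,0.001],"turn": 0},{"linear": [0,0,0],"turn": 0}])

```text
t: 62.45
ee_pos: [530.4, -133.2, 56.7]
orientation: [3.128, 0.291, 0.001]
ft_force: [-1.0, -0.7, 1.9]
width: 51.9
grasp_force: 30.0
```

Call:
arm_command(series=[{"linear": [0,0,0.0005],"turn": 0},{"linear": [0,0,0],"turn": 0}])

```text
t: 62.65
ee_pos: [530.6, -133.2, 56.7]
orientation: [3.128, 0.291, 0.001]
ft_force: [-2.0, -0.4, 7.0]
width: 51.7
grasp_force: 30.0
```

Call:
arm_command(series=[{"linear": [0,0,0],"turn": 0},{"linear": [0,0,0],"turn": 0},{"linear": [0,0,0],"turn": 0},{"linear": [0,0,0],"turn": 0},{"linear": [0,0,-0.01],"turn": 0},{"linear": [0,0,-0.02],"turn": 0},{"linear": [0,0,-0.03],"turn": 0},{"linear": [0,0,-0.03],"turn": 0},{"linear": [0,0,-0.02],"turn": 0},{"linear": [0,-0.02,0],"turn": 0}], jaw=0.6)

```text
t: 63.65
ee_pos: [529.2, -115.1, 169.9]
orientation: [3.126, 0.288, 0.011]
ft_force: [0.2, 0.6, 0.6]
width: 70.1
grasp_force: 0.0
```

Call:
arm_command(series=[{"linear": [0,-0.04,-0.005],"turn": 0},{"linear": [0,-0.04,-0.005],"turn": 0},{"linear": [0,-0.04,-0.005],"turn": 0},{"linear": [0,-0.04,-0.005],"turn": 0},{"linear": [0,-0.04,-0.005],"turn": 0},{"linear": [0,-0.04,-0.005],"turn": 0},{"linear": [0,-0.04,-0.005],"turn": 0},{"linear": [0,-0.04,-0.005],"turn": 0},{"linear": [0,-0.04,0],"turn": 0},{"linear": [0,-0.04,0],"turn": 0}])

```text
t: 64.65
ee_pos: [452.1, 281.4, 206.9]
orientation: [-3.128, -0.292, -0.002]
ft_force: [1.3, -0.2, -0.1]
width: 70.2
grasp_force: 0.0
```

Call:
arm_command(series=[{"linear": [0,-0.04,0],"turn": 0},{"linear": [0,-0.03,0],"turn": 0},{"linear": [0,0,0],"turn": 0},{"linear": [0,0,0],"turn": 0},{"linear": [0,0,0],"turn": 0}])

```text
t: 65.15
ee_pos: [439.6, 347.5, 206.0]
orientation: [3.128, 0.291, -0.0]
ft_force: [0.1, -1.1, 0.1]
width: 70.5
grasp_force: 0.0
```

```bash
python3 plan.py
python3 - <<'E'
from h import *
T=Cam('top');S=Cam('side')
a=cv2.resize(T.f[100:280,240:480],None,fx=1.7,fy=1.7,interpolation=cv2.INTER_CUBIC); b=cv2.resize(S.f[90:210,280:385],(385,440),interpolation=cv2.INTER_CUBIC)
im=np.zeros((440,800,3),np.uint8); im[:a.shape[0],:a.shape[1]]=a; im[:,410:795]=b
cv2.imwrite('pics/end.png',im)
h=T.hsv
c=big((h[...,1]<110)&(h[...,2]>185),(260,180,335,245)); print('disp',rect(T.ray(c,72)))
E
```

```text
t 65.15 pos [439.6 347.5 206. ] yaw 0.1852 tilt [-2.e-04 -5.e-04 -1.e+00] q [ 0.65  0.33  1.77 -0.    1.04  2.03] w 70.5 gf 0.0 F [ 0.1 -1.1  0.1]
disp (array([538.6,  53.9]), 43.8, 89.5, 10.5)
```

View pics/end.png

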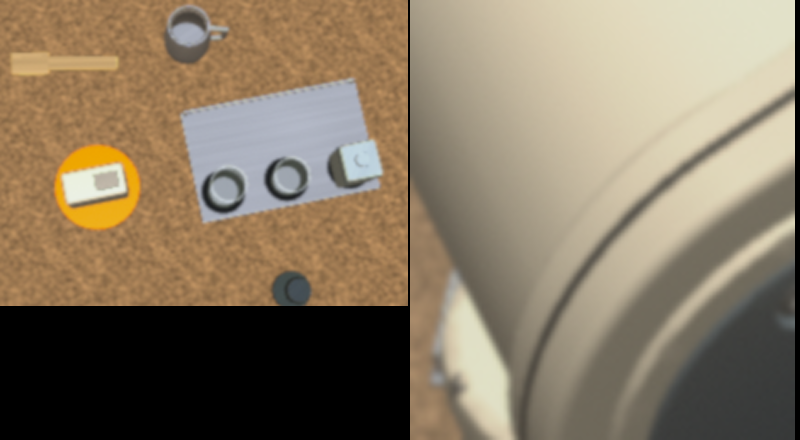

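The top view shows the dispenser on the trivet at (95,185), the tall glass at (225,188), the short glass at (289,177) and the tin at (360,160). Each is upright on its own pad, and the paddle, jug and tamper haven't moved. I'm handing it in.

```bash
python3 -c "
from workcell import ctrl
print(ctrl.close_job())"
```

```text
the job is handed in; nothing more can be done
None
```

The job is handed in at about 65 s: the dispenser stands upright within about 2 mm of the trivet's centre, both glasses and the tin are back upright on their own pads, and the paddle, jug and tamper were left alone; the first grip on the short glass missed at its rim, without moving it, and was redone lower.

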